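# Move the washed modelling tools to the bench rack in the same order

## Task

The four washed modelling tools lie side by side on the wire drying rack, on the robot's left. Move them over to the wooden bench rack on its right so that they lie there in the same left-to-right order as they lie now, one in each cradle, each handle resting down in both saddles and about centred between them. Leave the jar and the roll of tape where they are.

Things in the scene. Friction and masses are not known exactly. Their poses are not given: they have to be found in the camera images.
- loop_mid (a point): Ribbon (loop) tool: its head is a pear-shaped open loop of thin steel wire, 38 mm wide, ending 154 mm ahead of the point. About 70 g, balance point 0 to 25 mm ahead. Starts on the wire rack, head away. The point is the middle of the grip, on the axis of the round wooden handle (20 mm thick, from 85 mm behind the point to 75 mm ahead); x runs to the head; it may be rolled about x.
- knife_mid (a point): Spatula: its head is a flat thin steel blade, 26 mm wide with a round tip, ending 176 mm ahead of the point. About 80 g, balance point 0 to 25 mm ahead. Starts on the wire rack, head away. The point is the middle of the grip, on the axis of the round wooden handle (20 mm thick, from 85 mm behind the point to 75 mm ahead); x runs to the head; it may be rolled about x.
- roller_mid (a point): Hand roller (brayer): a steel fork with a crosswise black rubber roller (60 mm long, 30 thick), ending 151 mm ahead of the point. About 110 g, balance point 0 to 25 mm ahead. Starts on the wire rack, head away. The point is the middle of the grip, on the axis of the round wooden handle (20 mm thick, from 85 mm behind the point to 75 mm ahead); x runs to the head; it may be rolled about x.
- paddle_mid (a point): Clay paddle: its head is a flat pale wooden blade, 46 mm wide and 9 mm thick, ending 173 mm ahead of the point. About 90 g, balance point 0 to 25 mm ahead. Starts on the wire rack, head away. The point is the middle of the grip, on the axis of the round wooden handle (20 mm thick, from 85 mm behind the point to 75 mm ahead); x runs to the head; it may be rolled about x.
- seat_loop (a point): Its cradle on the bench rack: as many from the left as the loop tool is on the wire rack at the start. The four cradles are alike, fixed: a low bar with two V-saddles, 50 mm ahead of and behind the point. The point is where the handle's middle comes to lie when down in both saddles (20 mm above the V's bottom, 11 mm below the saddles' tops); x along the cradle, away from the robot, z up.
- seat_knife (a point): Its cradle on the bench rack: as many from the left as the knife tool is on the wire rack at the start. The four cradles are alike, fixed: a low bar with two V-saddles, 50 mm ahead of and behind the point. The point is where the handle's middle comes to lie when down in both saddles (20 mm above the V's bottom, 11 mm below the saddles' tops); x along the cradle, away from the robot, z up.
- seat_roller (a point): Its cradle on the bench rack: as many from the left as the roller tool is on the wire rack at the start. The four cradles are alike, fixed: a low bar with two V-saddles, 50 mm ahead of and behind the point. The point is where the handle's middle comes to lie when down in both saddles (20 mm above the V's bottom, 11 mm below the saddles' tops); x along the cradle, away from the robot, z up.
- seat_paddle (a point): Its cradle on the bench rack: as many from the left as the paddle tool is on the wire rack at the start. The four cradles are alike, fixed: a low bar with two V-saddles, 50 mm ahead of and behind the point. The point is where the handle's middle comes to lie when down in both saddles (20 mm above the V's bottom, 11 mm below the saddles' tops); x along the cradle, away from the robot, z up.
- wire_rack: Steel wire drying rack on a white drip tray (170 x 310 mm, 16 mm high), fixed. Two zigzag wires along y, at x = 50 and -50 mm, with four V-notches 72 mm apart; wire tops 82 mm up; handle axes lie 75 mm up. Origin at the centre of its underside on the bench, z up, y along the row to the left.
- bench_board: Grey board (190 x 310 x 12 mm), fixed, that carries the four wooden cradles; origin at the centre of its underside on the bench, y along the row to the left. Cradles stand 64 to 80 mm apart and up to 36 mm ahead of or behind one another; their saddles' tops are 86 mm above the bench, the bars between the saddles 26 mm wide, tops 28 mm up; V 36 mm wide at the top.
- jar_mid (a point): Bystander, to be left alone: small closed jar of brown glass with a steel lid, 48 mm across and 65 mm high, standing on the bench between the two racks. The point is at its centre, half-way up.
- tape_mid (a point): Bystander, to be left alone: roll of plain masking tape, 70 mm across and 19 mm high, lying flat on the bench between the racks, beyond the jar. The point is at its centre, half-way up.
Mind the look-alikes: they are no part of the job. What is shaped like the part that bears roller_mid but turquoise or yellow is not meant.

How it is judged:
By the outcome, as a careful person would: the job done as asked, in the order asked, and still so for the second after the job is handed in, with the robot touching nothing.
It also fails if it takes over 102 s, if anything falls off the work surface, if the arm or the gripper's body presses on something with over 40 N, if the wrist force passes 120 N, or if a joint passes its speed limit or range.

## Robot

A 7-joint arm with a two-finger parallel gripper is mounted at the origin on the work surface. World frame = base frame: x ahead of the robot, y to its left, z up, the work surface at z = 0. Lengths are in m, angles in rad, forces in N, time in s.
With the tool pointing down it reaches from about 0.425 to 0.925 m from the base axis. Payload 6.8 kg.
Tool frame: the origin (TCP) lies midway between the tips of the shut fingers; the grasp point (between the pads) lies 19 mm behind it; z points along the fingers, y is the direction in which the jaws open and shut (so a half turn about z gives the same grasp; the last joint's range is limited). The gripper opens to 85 mm and grips with 20 to 120 N. Pads are 22 mm wide; open, the fingers measure 114 mm over their backs; the gripper's body (76 mm by 85 mm) begins 54 mm behind the grasp point. The pads swing forward as they close: fully open they stand 13 mm farther back than shut.
Start: joints at [1.026, 0.477, 0.022, 1.555, -0.011, 1.109, -0.083], TCP at [0.286, -0.612, 0.231] pointing down, gripper open.
Joint ranges: [-2.96, 2.96], [-0.34, 2.1], [-1.41, 1.46], [0.24, 2.44], [-1.37, 4.51], [0.17, 1.92], [-2.96, 2.96]. Speed limits (rad/s): [2.39, 2.39, 3.14, 3.14, 3.14, 3.14, 3.14].

## Interface

Orientations are given as a rotation vector (axis times angle).
In Python, from bench import r, imaging gives the robot as it stands.
- The arm moves only by the tool jog_arm, never from a script. Its argument "rows" is a list of rows, each an object with "delta_rot": the turn, a rotation vector about the tool's x, y, z in degrees, a list of three; "xyz": the shift along the tool's x, y, z in cm, a list of three; "fingers": the closure, from 0 (fully open) to 1 (shut). A call has exactly 5 rows; each row is the pose to reach, as a shift and turn from the pose measured when the call began, along the tool's axes at that moment; what a row does not reach only later rows make up. A row lasts 1/12 s, in which the tool goes at most 41.7 mm and 7.16 degrees, less where a joint would pass 70% of its speed; a pose out of reach is approached as far as the arm can. A call with a gripper value outside its range is refused whole. The fingers move at their own pace and stop on an object; "grip_force" is the grip in N (left out, the last holds). Time passes only in rows, so rows that repeat a pose let the fingers close, or fill a call up. It gives the time, the measured TCP pose, the force and the opening at its end, in the units of the state.
- r.get_obs(): the state, without advancing time (a new reading comes with each control period).
- imaging.grab_frame(name): name is "scene" or "top"; returns the picture (480x640x3 uint8, blue, green, red); there is no depth.
- imaging.camera_info(name): a dict with "camera_matrix" (3x3 intrinsics, pixels), "xyz" and "attitude" of the camera in the world. Camera axes: x right, y down, z forward; pixel columns grow to the right and rows downward; lengths in m; the calibration is good to about 2 mm. A picture is of the moment at which its call begins. camera_info takes no time and is no camera call.
- r.hand_in(): hands the job in, once; it reports no verdict.
Trained networks look in the newest picture that a camera, given by its name, has taken for a name from the list of things; names that differ only in an ending like _2 or _b are one class to them, and where a whole thing is asked for, a point or a joint stands for the part that bears it (a point fixed in the world has none). Each returns a list of dicts, best first, with "conf" (0 to 1); they miss things now and then, are a little off and sometimes report something else, mostly with a low value. They report only what shows in the picture. A call takes as long as a camera call. They do not tell look-alikes from the thing itself.
- imaging.find_in(camera, query): "position" ([column, row] in pixels, amid what is visible of it).
- imaging.cut_out(camera, query): "region" (480x640 bool, what is visible of it) and "position" ([column, row] in pixels, amid what is visible of it).
- imaging.tip_of(camera, query): "position" ([column, row] in pixels: a listed point, or the origin of a listed thing).
The state is a dict: "clock": time; "joints": joint angles; "qvel": joint speeds; "tau": joint torques, N m; "tcp_pos": TCP position; "orientation": TCP orientation; "contact_force": force on the tool from outside, world axes, zero at the start; "moment": the same for the moment, N m; "grip_width": finger opening in m.
Only numpy, scipy, OpenCV 4.12 (cv2) and the standard library are available. Lean on these libraries where they do the work, as an engineer would, in place of code of your own. Each camera call takes 0.05 s, during which the arm holds its last target.

## Working session

There is one attempt and no reset: what is moved stays moved. The work goes in short steps, Python scripts to look and compute and a tool call to move; the robot and the scene stay as the last step left them, time stands still between calls to the robot, and variables do not carry over. Pictures are saved under pics/ and viewed, and the job is handed in when it is done.

Besides the shell and the picture viewer there is one more tool, called after ">>>" as a command line: name --argument value ..., lists and objects as JSON in quotes. jog_arm: Moves the arm, as the interface text tells. Its arguments: {"type":"object","properties":{"rows":{"type":"array","items":{"type":"object","properties":{"delta_rot":{"type":"array","items":{"type":"number"}},"xyz":{"type":"array","items":{"type":"number"}},"fingers":{"type":"number"}}}},"grip_force":{"type":"number"}},"required":["rows"]}

```bash
ls; mkdir -p pics
python3 - <<'E'
from bench import r, imaging
import cv2
print(r.get_obs())
for n in ("scene","top"):
    im=imaging.grab_frame(n); cv2.imwrite(f"pics/{n}0.png",im); print(imaging.camera_info(n))
E
```

```text
pics
{'clock': 0.0, 'joints': array([ 1.02589696,  0.47775705,  0.02237475,  1.55645518, -0.01142817,
        1.10932961, -0.08307631]), 'qvel': array([-0.00012674, -0.00097552, -0.00148369, -0.00167657,  0.00104164,
       -0.00039474, -0.00175855]), 'tau': array([-9.80724035e-04, -5.96456945e+01,  1.60768602e+00, -2.81200325e+01,
        1.24619779e-02,  9.22837498e-03, -5.65417895e-05]), 'tcp_pos': array([ 0.28524647, -0.61110611,  0.23035373]), 'orientation': array([-3.06527092e+00, -6.80379520e-01,  9.43947811e-04]), 'contact_force': array([-1.00340556,  0.26460119, -0.84065077]), 'moment': array([ 0.01332055, -0.00366622,  0.01186087]), 'grip_width': 0.08558686014896379}
{'camera_matrix': array([[449.80141867,   0.        , 320.56613494],
       [  0.        , 449.80141867, 243.06428421],
       [  0.        ,   0.        ,   1.        ]]), 'xyz': array([1.03927013, 0.24388571, 0.89559039]), 'attitude': array([-1.50135364, -2.22224857,  0.74609525])}
{'camera_matrix': array([[577.17561011,   0.        , 314.0294447 ],
       [  0.        , 577.17561011, 237.07203614],
       [  0.        ,   0.        ,   1.        ]]), 'xyz': array([ 0.29296887, -0.01069489,  1.46252716]), 'attitude': array([-2.16269426,  2.14138616, -0.10602063])}
```

View pics/scene0.png

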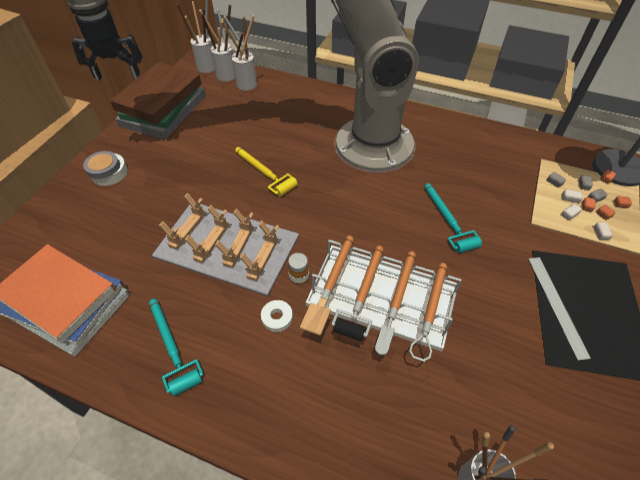

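View pics/top0.png

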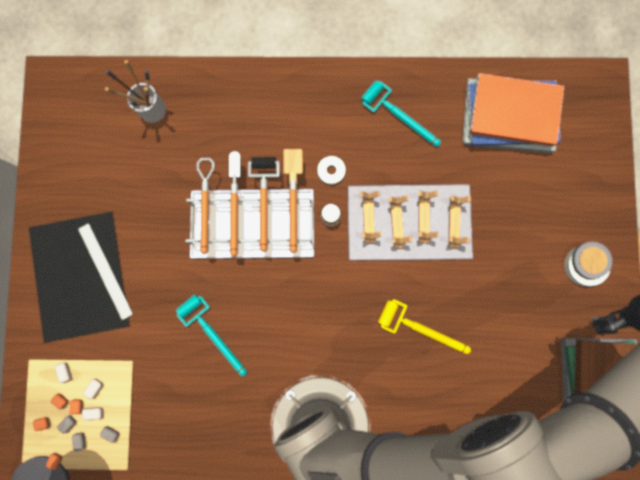

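The tools from left to right are loop, knife, roller, paddle (top-view columns 205, 234, 264, 293, rows about 215). The empty cradles are at columns 369, 398, 425, 457. Jar at (331,215), tape at (331,170). The turquoise and yellow rollers are look-alikes. Next I'll locate everything with the networks.

```bash
cat > h.py <<'E'
from bench import r, imaging
import cv2, numpy as np
from scipy.spatial.transform import Rotation as R
def cam(n):
    c=imaging.camera_info(n); return c["camera_matrix"],np.array(c["xyz"]),R.from_rotvec(c["attitude"]).as_matrix()
def ray(n,p):
    K,t,A=cam(n); d=A@np.linalg.solve(K,[p[0],p[1],1.]); return t,d/np.linalg.norm(d)
def onz(n,p,z):
    t,d=ray(n,p); return t+d*(z-t[2])/d[2]
def proj(n,X):
    K,t,A=cam(n); q=K@(A.T@(np.asarray(X)-t)); return q[:2]/q[2]
def tri(p1,p2):
    M=np.zeros((3,3));b=np.zeros(3)
    for n,p in (("top",p1),("scene",p2)):
        t,d=ray(n,p);P=np.eye(3)-np.outer(d,d);M+=P;b+=P@t
    return np.linalg.solve(M,b)
E
python3 - <<'E'
from h import *
np.set_printoptions(precision=4,suppress=True)
for n in("scene","top"): imaging.grab_frame(n)
for q in "loop_mid knife_mid roller_mid paddle_mid seat_loop seat_knife seat_roller seat_paddle wire_rack bench_board jar_mid tape_mid".split():
    z={"wire_rack":0,"bench_board":0,"jar_mid":.0325,"tape_mid":.0095}.get(q, .075)
    res={}
    for n in("top","scene"):
        o=imaging.tip_of(n,q)
        res[n]=o
        for d in o[:5]: print(q,n,np.round(d["position"],1),round(d["conf"],2),onz(n,d["position"],z)[:2])
    if res["top"] and res["scene"]: print("   tri",tri(res["top"][0]["position"],res["scene"][0]["position"]))
print(r.get_obs()["clock"])
E
```

```text
loop_mid top [203.7 222.8] 0.77 [0.489  0.2857]
loop_mid scene [435. 292.] 0.77 [0.4936 0.2847]
   tri [0.4899 0.2859 0.0699]
knife_mid top [235.1 224. ] 0.58 [0.4867 0.2089]
knife_mid scene [403.7 275.9] 0.63 [0.4791 0.2124]
   tri [0.4851 0.2102 0.0826]
roller_mid top [438.2 338.5] 0.93 [ 0.2176 -0.2796]
roller_mid top [223.4 345.1] 0.83 [0.1961 0.2289]
roller_mid top [262.2 213.8] 0.77 [0.5123 0.1434]
roller_mid top [413.3 123.7] 0.71 [ 0.7405 -0.2258]
roller_mid scene [162.8 329.4] 0.97 [ 0.7817 -0.1998]
roller_mid scene [251.9 161.7] 0.91 [ 0.2806 -0.2579]
roller_mid scene [381.2 299.1] 0.75 [0.5525 0.1843]
roller_mid scene [367.7 272.3] 0.63 [0.4993 0.1371]
roller_mid scene [441.9 206.3] 0.57 [0.2489 0.2444]
   tri [ 0.3258 -0.5879 -0.8801]
paddle_mid top [289.7 216.5] 0.68 [0.5062 0.0762]
paddle_mid scene [370.9 274.9] 0.74 [0.5031 0.1457]
paddle_mid scene [339.9 263. ] 0.68 [0.4989 0.0723]
   tri [0.5012 0.1106 0.0596]
seat_loop top [367.9 213.2] 0.58 [ 0.5159 -0.1138]
seat_loop top [291.4 218.2] 0.53 [0.5021 0.072 ]
seat_loop scene [260.6 242.5] 0.73 [ 0.5132 -0.1161]
seat_l
[... 390 characters left out ...]
0.91 [ 0.5022 -0.3316]
seat_paddle scene [180.1 212.6] 0.84 [ 0.5044 -0.3367]
   tri [ 0.5036 -0.334   0.0751]
wire_rack top [252.9 226.1] 0.56 [0.4921 0.1749]
wire_rack scene [381.1 296.8] 0.64 [0.5023 0.1769]
   tri [ 0.494   0.1762 -0.0136]
bench_board top [408.9 224.5] 0.93 [ 0.4996 -0.2238]
bench_board scene [227.1 247.5] 0.7 [ 0.5101 -0.219 ]
   tri [ 0.5017 -0.2261 -0.014 ]
jar_mid top [330.2 216. ] 0.6 [ 0.5149 -0.0227]
jar_mid scene [296.9 270.4] 0.74 [ 0.5271 -0.0212]
   tri [ 0.5178 -0.0243  0.0176]
tape_mid top [334. 172.] 0.79 [ 0.6328 -0.0317]
tape_mid top [200.5 219.1] 0.33 [0.5077 0.3082]
tape_mid scene [274.2 318.3] 0.95 [ 0.6474 -0.0237]
   tri [ 0.6377 -0.0313 -0.0131]
1.4
```

Run:
```python
from h import *
im=cv2.imread("pics/top0.png")
a=im[140:270,180:320];b=im[175:270,340:480]
cv2.imwrite("pics/c1.png",np.vstack([cv2.resize(a,None,fx=5,fy=5,interpolation=cv2.INTER_CUBIC)])[:600])
cv2.imwrite("pics/c2.png",cv2.resize(b,None,fx=5.5,fy=5.5,interpolation=cv2.INTER_CUBIC))
im=cv2.imread("pics/scene0.png")
cv2.imwrite("pics/c3.png",cv2.resize(im[185:300,145:310],None,fx=4.8,fy=4.8,interpolation=cv2.INTER_CUBIC))
```

```text
(no output)
```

View pics/c1.png

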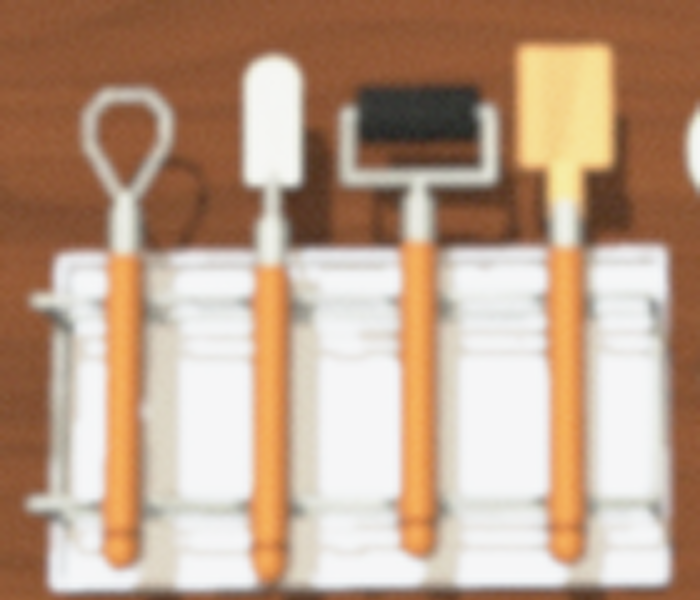

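View pics/c2.png

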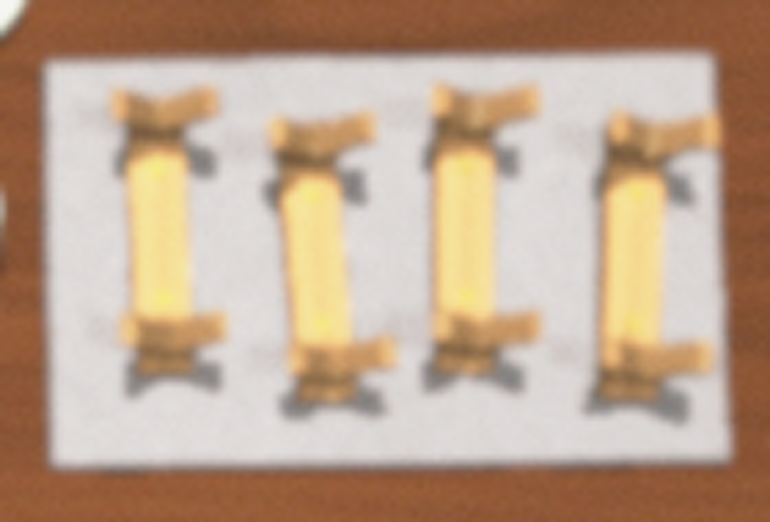

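View pics/c3.png

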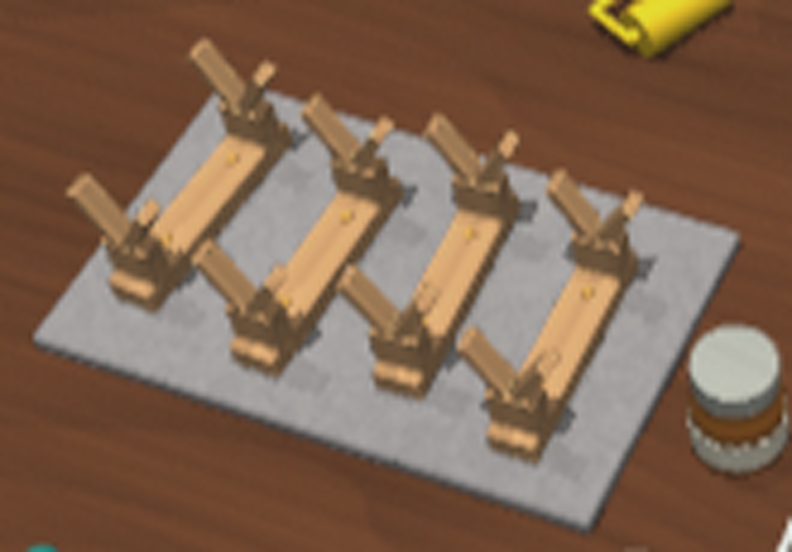

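The crops show the handle ends and bars clearly. I'll measure handles and cradles from the pixels.

```bash
cat > meas.py <<'E'
from h import *
np.set_printoptions(precision=4,suppress=True)
def handles(n,im,roi):
    hsv=cv2.cvtColor(im,cv2.COLOR_BGR2HSV)
    m=cv2.inRange(hsv,(5,130,150 if n=="top" else 100),(16,255,255)); z=np.zeros_like(m); y0,y1,x0,x1=roi; z[y0:y1,x0:x1]=m[y0:y1,x0:x1]
    k,l,s,c=cv2.connectedComponentsWithStats(z); out=[]
    for i in range(1,k):
        if s[i,4]<150: continue
        ys,xs=np.nonzero(l==i); P=np.c_[xs,ys].astype(float); mu=P.mean(0); v=np.linalg.svd(P-mu,full_matrices=False)[2][0]
        t=(P-mu)@v; a,b=np.percentile(t,[0.5,99.5]); a-=.4;b+=.4
        out.append((mu,mu+a*v,mu+b*v,s[i,4]))
    return out
if __name__=="__main__":
    for n,roi in(("top",(180,262,185,315)),("scene",(225,345,310,470))):
        im=cv2.imread(f"pics/{n}0.png")
        for mu,a,b,ar in handles(n,im,roi):
            A=onz(n,a,.075);B=onz(n,b,.075)
            if A[0]>B[0]:A,B=B,A
            d=(B-A);L=np.linalg.norm(d);d/=L
            print(n,ar,"tail",A[:2],"head",B[:2],"L",round(L,4),"yaw",np.degrees(np.arctan2(d[1],d[0])).round(1),"mid(from mean of ends)",((A+B)/2+.005*d)[:2])
    im=cv2.imread("pics/top0.png");hsv=cv2.cvtColor(im,cv2.COLOR_BGR2HSV)
    for (x,y) in ((369,220),(398,225),(425,220),(455,230)): print(im[y,x],hsv[y,x])
    print(hsv[205,372],hsv[192,360])
E
python3 meas.py
```

```text
top 348 tail [0.4246 0.1385] head [0.5748 0.1413] L 0.1502 yaw 1.0 mid(from mean of ends) [0.5047 0.14  ]
top 303 tail [0.4211 0.0665] head [0.5728 0.0697] L 0.1518 yaw 1.2 mid(from mean of ends) [0.5019 0.0682]
top 347 tail [0.4183 0.2826] head [0.5663 0.2856] L 0.148 yaw 1.1 mid(from mean of ends) [0.4973 0.2842]
top 319 tail [0.4114 0.2105] head [0.5618 0.2134] L 0.1504 yaw 1.1 mid(from mean of ends) [0.4916 0.212 ]
scene 7195 tail [0.4211 0.357 ] head [ 0.4554 -0.0168] L 0.3754 yaw -84.7 mid(from mean of ends) [0.4387 0.1651]
scene 152 tail [0.648  0.0962] head [0.6904 0.132 ] L 0.0555 yaw 40.1 mid(from mean of ends) [0.673  0.1173]
scene 350 tail [0.5698 0.3719] head [0.5854 0.3279] L 0.0468 yaw -70.5 mid(from mean of ends) [0.5793 0.3452]
[148 221 246] [ 22 102 246]
[147 221 246] [ 22 103 246]
[147 219 245] [ 22 102 245]
[144 216 245] [ 21 105 245]
[ 22  98 244] [ 15  64 226]
```

```bash
cat > ov.py <<'E'
from meas import *
im=cv2.imread("pics/top0.png");hsv=cv2.cvtColor(im,cv2.COLOR_BGR2HSV)
m=cv2.inRange(hsv,(18,80,225),(28,255,255)); z=np.zeros_like(m); z[180:262,345:475]=m[180:262,345:475]
k,l,s,c=cv2.connectedComponentsWithStats(z)
for i in range(1,k):
    if s[i,4]<100: continue
    ys,xs=np.nonzero(l==i)
    # row centres -> axis line at z=.028
    pts=np.array([onz("top",((xs[ys==y].min()+xs[ys==y].max())/2,y),.028)[:2] for y in range(ys.min()+2,ys.max()-1)])
    f=np.polyfit(pts[:,0],pts[:,1],1); print("bar x",pts[:,0].min(),pts[:,0].max(),"y at .51:",np.polyval(f,.51),"yaw",np.degrees(np.arctan(f[0])), "w", s[i,4]/(ys.max()-ys.min()+1)/402)
E
python3 ov.py
```

```text
bar x 0.4809044617425791 0.5443137778472378 y at .51: -0.11847138341997611 yaw 1.7567824342989844 w 0.023134328358208958
bar x 0.47445452728216053 0.5453970281242493 y at .51: -0.2571207222797796 yaw -2.005952472669675 w 0.02057892356399819
bar x 0.4689442301742311 0.5346802291271756 y at .51: -0.1894208209934196 yaw 3.9085577955438695 w 0.022388059701492536
bar x 0.4701742757716917 0.5358478178675737 y at .51: -0.3343646541601158 yaw -3.339515633117548 w 0.021585620285668433
```

```bash
cat > ov2.py <<'E'
from h import *
seats={"A":(.5155,-.118,1.8),"B":(.5015,-.190,3.9),"C":(.517,-.257,-2.),"D":(.503,-.334,-3.3)}
tools={"loop":(.491,.284,1.1),"knife":(.487,.212,1.1),"roller":(.500,.140,1.1),"paddle":(.498,.068,1.1)}
def T(p,q):
    a=np.radians(p[2]);return np.array([p[0]+np.cos(a)*q[0]-np.sin(a)*q[1],p[1]+np.sin(a)*q[0]+np.cos(a)*q[1],q[2]])
def draw(n,im,s,off):
    def pt(X): return tuple(int(v) for v in np.round(((proj(n,X)-off+.5)*s-.5)*8))
    def ln(X,Y,c): cv2.line(im,pt(X),pt(Y),c,1,cv2.LINE_AA,3)
    for p in seats.values():
        for sx in(-.05,.05):
            ln(T(p,(sx,.018,.086)),T(p,(sx,0,.055)),(255,0,0));ln(T(p,(sx,-.018,.086)),T(p,(sx,0,.055)),(255,0,0))
        for sy in(-.013,.013): ln(T(p,(-.05,sy,.028)),T(p,(.05,sy,.028)),(0,160,0))
    for p in tools.values():
        for sy in(-.01,.01): ln(T(p,(-.085,sy,.075)),T(p,(.075,sy,.075)),(255,0,0))
        for sx in (-.085,-.076,0,.075): ln(T(p,(sx,-.01,.075)),T(p,(sx,.01,.075)),(255,0,0))
if __name__=="__main__":
  for n,f,(x0,y0,x1,y1),s in(("top","ta",(340,175,480,270),5.5),("scene","sa",(145,185,310,300),4.8),("top","tb",(180,140,320,270),4.6),("scene","sb",(300,220,470,345),4.6)):
    im=cv2.imread(f"pics/{n}0.png")[y0:y1,x0:x1];im=cv2.resize(im,None,fx=s,fy=s,interpolation=cv2.INTER_CUBIC)
    draw(n,im,s,np.array([x0,y0]));cv2.imwrite(f"pics/ov_{f}.png",im)
E
python3 ov2.py
```

```text
(no output)
```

View pics/ov_ta.png

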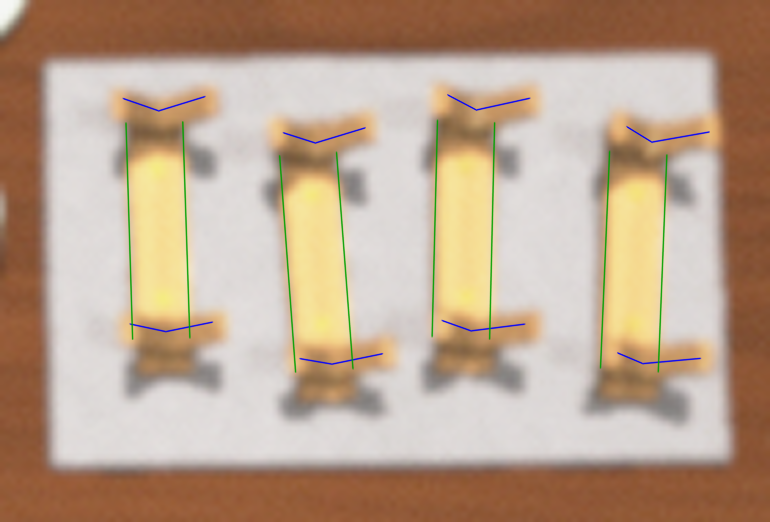

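View pics/ov_sa.png

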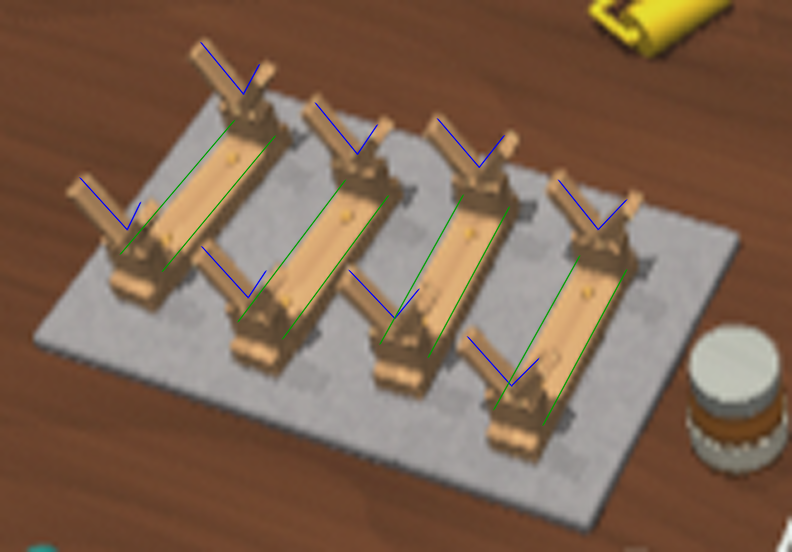

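View pics/ov_tb.png

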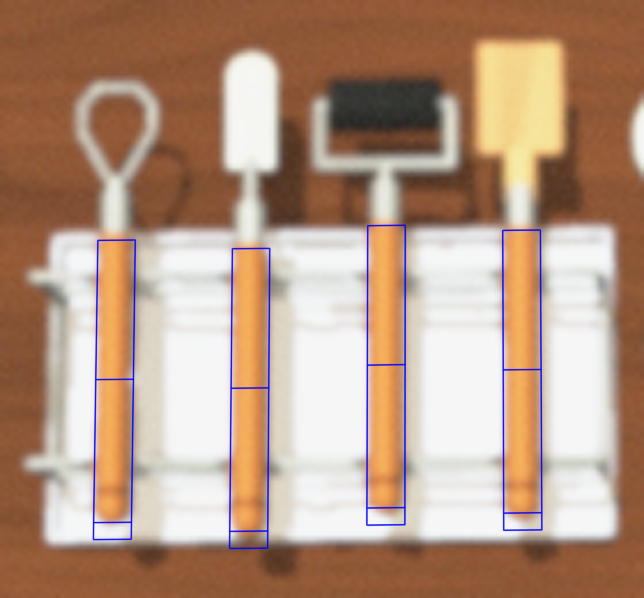

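View pics/ov_sb.png

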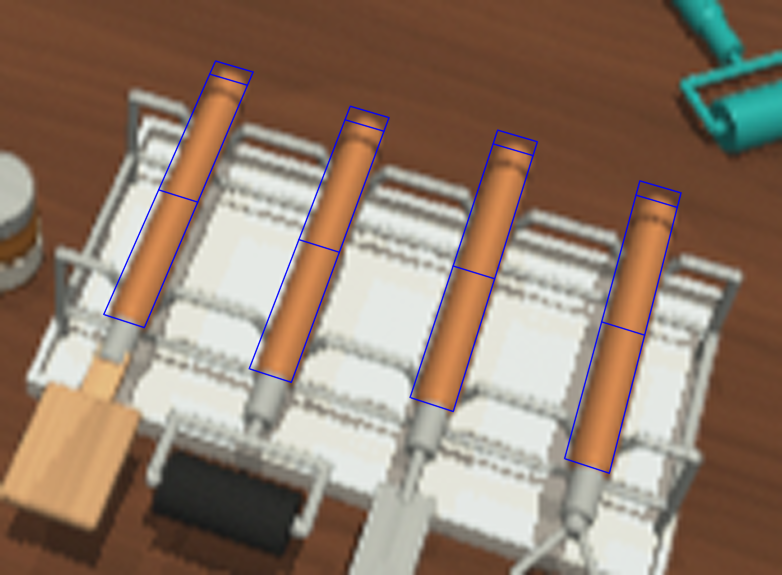

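Overlays match the images within about 2–3 mm in both views: the handle head ends coincide with the +75 mm line, and the saddle arms match the drawn Vs. Next is a helper for computing relative moves, then the arm starts with the paddle.

```bash
cat > go.py <<'E'
import sys
from h import *
def rel(x,y,z,yaw):
    o=r.get_obs();Rc=R.from_rotvec(o["orientation"]);Rt=R.from_euler("z",yaw,degrees=True)*R.from_rotvec([np.pi,0,0])
    return np.round(Rc.inv().apply(np.array([x,y,z])-o["tcp_pos"])*100,2),np.round((Rc.inv()*Rt).as_rotvec(degrees=True),1)
if __name__=="__main__":
    np.set_printoptions(suppress=True)
    o=r.get_obs();print(o["clock"].__round__(2),o["tcp_pos"].round(4),o["grip_width"].__round__(4),o["contact_force"].round(1))
    for a in sys.argv[1:]:
        s,d=rel(*map(float,a.split(",")));print(a,"xyz",s.tolist(),"rot",d.tolist())
E
python3 go.py .44,-.35,.22,1 .498,.068,.2,1
```

```text
1.4 [ 0.2856 -0.6116  0.2313] 0.0853 [ 0.3 -0.5  0.3]
.44,-.35,.22,1 xyz [25.06, -17.18, 1.13] rot [0.0, -0.0, 24.0]
.498,.068,.2,1 xyz [48.0, -52.6, 3.13] rot [0.0, -0.0, 24.0]
```

>>> jog_arm --rows '[{"xyz": [25, -17.2, 1], "delta_rot": [0, 0, 24], "fingers": 0.5}, {"xyz": [25, -17.2, 1], "delta_rot": [0, 0, 24], "fingers": 0.5}, {"xyz": [25, -17.2, 1], "delta_rot": [0, 0, 24], "fingers": 0.5}, {"xyz": [25, -17.2, 1], "delta_rot": [0, 0, 24], "fingers": 0.5}, {"xyz": [25, -17.2, 1], "delta_rot": [0, 0, 24], "fingers": 0.5}]' --grip_force 70

```text
clock: 1.82
tcp_pos: [0.3917, -0.4305, 0.2246]
orientation: [3.141, 0.023, 0.0]
contact_force: [-0.4, -0.3, -0.5]
grip_width: 0.0425
```

```bash
python3 go.py .498,.068,.2,1
```

```text
1.82 [ 0.3917 -0.4305  0.2246] 0.0425 [-0.4 -0.3 -0.5]
.498,.068,.2,1 xyz [11.37, -49.69, 2.44] rot [0.0, -0.0, -0.1]
```

>>> jog_arm --rows '[{"xyz": [11.4, -49.7, 2.4], "delta_rot": [0, 0, 0], "fingers": 0.5}, {"xyz": [11.4, -49.7, 2.4], "delta_rot": [0, 0, 0], "fingers": 0.5}, {"xyz": [11.4, -49.7, 2.4], "delta_rot": [0, 0, 0], "fingers": 0.5}, {"xyz": [11.4, -49.7, 2.4], "delta_rot": [0, 0, 0], "fingers": 0.5}, {"xyz": [11.4, -49.7, 2.4], "delta_rot": [0, 0, 0], "fingers": 0.5}]'

```text
clock: 2.23
tcp_pos: [0.4348, -0.2269, 0.2149]
orientation: [3.141, 0.023, 0.002]
contact_force: [1.4, 0.0, 0.3]
grip_width: 0.0429
```

```bash
python3 go.py .498,.068,.18,1
```

```text
2.23 [ 0.4348 -0.2269  0.2149] 0.0429 [1.4 0.  0.3]
.498,.068,.18,1 xyz [6.76, -29.39, 3.48] rot [0.0, -0.1, -0.1]
```

>>> jog_arm --rows '[{"xyz": [6.8, -29.4, 3.5], "delta_rot": [0, 0, 0], "fingers": 0.5}, {"xyz": [6.8, -29.4, 3.5], "delta_rot": [0, 0, 0], "fingers": 0.5}, {"xyz": [6.8, -29.4, 3.5], "delta_rot": [0, 0, 0], "fingers": 0.5}, {"xyz": [6.8, -29.4, 3.5], "delta_rot": [0, 0, 0], "fingers": 0.5}, {"xyz": [6.8, -29.4, 3.5], "delta_rot": [0, 0, 0], "fingers": 0.5}]'

```text
clock: 2.65
tcp_pos: [0.4783, -0.0245, 0.1911]
orientation: [3.141, 0.023, 0.003]
contact_force: [0.0, -0.6, 0.6]
grip_width: 0.0429
```

```bash
python3 go.py .498,.068,.14,1
```

```text
2.65 [ 0.4783 -0.0245  0.1911] 0.0429 [ 0.  -0.6  0.6]
.498,.068,.14,1 xyz [2.09, -9.23, 5.1] rot [0.1, -0.1, -0.2]
```

>>> jog_arm --rows '[{"xyz": [2.1, -9.2, 3], "delta_rot": [0, 0, 0], "fingers": 0.5}, {"xyz": [2.1, -9.2, 3], "delta_rot": [0, 0, 0], "fingers": 0.5}, {"xyz": [2.1, -9.2, 3], "delta_rot": [0, 0, 0], "fingers": 0.5}, {"xyz": [2.1, -9.2, 5.1], "delta_rot": [0, 0, 0], "fingers": 0.5}, {"xyz": [2.1, -9.2, 5.1], "delta_rot": [0, 0, 0], "fingers": 0.5}]'

```text
clock: 3.07
tcp_pos: [0.4964, 0.0689, 0.1375]
orientation: [3.14, 0.028, -0.003]
contact_force: [-1.0, -0.7, -0.5]
grip_width: 0.0428
```

```bash
python3 go.py .498,.068,.054,1
python3 - <<'E'
from h import *
for n in("scene","top"): cv2.imwrite(f"pics/{n}1.png",imaging.grab_frame(n))
E
```

```text
3.07 [0.4964 0.0689 0.1375] 0.0428 [-1.  -0.7 -0.5]
.498,.068,.054,1 xyz [0.18, 0.09, 8.35] rot [0.1, 0.1, 0.0]
```

View pics/scene1.png

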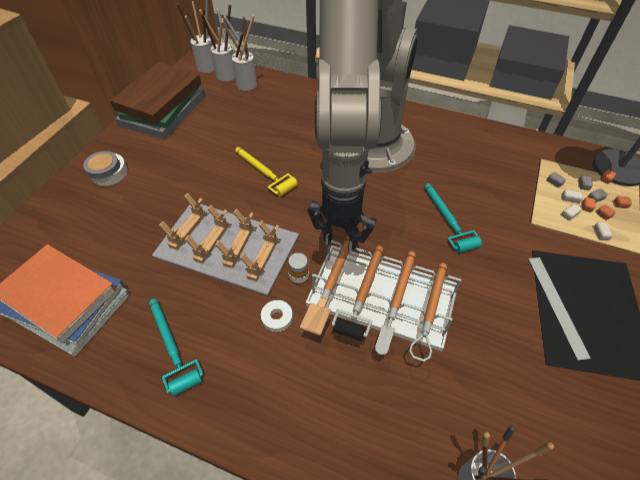

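The gripper stands above the paddle handle (about (343,240)), with the fingers straddling it. Descending and closing.

>>> jog_arm --rows '[{"xyz": [0.2, 0.1, 3], "delta_rot": [0, 0, 0], "fingers": 0.5}, {"xyz": [0.2, 0.1, 6], "delta_rot": [0, 0, 0], "fingers": 0.5}, {"xyz": [0.2, 0.1, 8.3], "delta_rot": [0, 0, 0], "fingers": 0.5}, {"xyz": [0.2, 0.1, 8.3], "delta_rot": [0, 0, 0], "fingers": 0.5}, {"xyz": [0.2, 0.1, 8.3], "delta_rot": [0, 0, 0], "fingers": 1}]'

```text
clock: 3.58
tcp_pos: [0.4994, 0.0649, 0.0572]
orientation: [3.139, 0.02, -0.001]
contact_force: [0.3, 1.3, 0.8]
grip_width: 0.0316
```

>>> jog_arm --rows '[{"xyz": [0, 0, 0], "delta_rot": [0, 0, 0], "fingers": 1}, {"xyz": [0, 0, 0], "delta_rot": [0, 0, 0], "fingers": 1}, {"xyz": [0, 0, 0], "delta_rot": [0, 0, 0], "fingers": 1}, {"xyz": [0, 0, 0], "delta_rot": [0, 0, 0], "fingers": 1}, {"xyz": [0, 0, 0], "delta_rot": [0, 0, 0], "fingers": 1}]'

```text
clock: 4.0
tcp_pos: [0.5008, 0.0693, 0.0602]
orientation: [-3.139, -0.024, -0.005]
contact_force: [-3.9, 11.9, 1.1]
grip_width: 0.0182
```

```bash
python3 go.py .5,.069,.16,1;python3 go.py
python3 - <<'E'
from h import *
im=imaging.grab_frame("scene"); cv2.imwrite("pics/s2.png",cv2.resize(im[180:360,270:470],None,fx=3.3,fy=3.3))
E
python3 go.py
```

```text
4.0 [0.5008 0.0693 0.0602] 0.0182 [-3.9 11.9  1.1]
.5,.069,.16,1 xyz [-0.04, 0.0, -9.98] rot [-0.2, -0.2, -0.1]
4.0 [0.5008 0.0693 0.0602] 0.0182 [-3.9 11.9  1.1]
4.05 [0.5008 0.0693 0.0601] 0.0176 [-2.9 11.6  1.6]
```

View pics/s2.png

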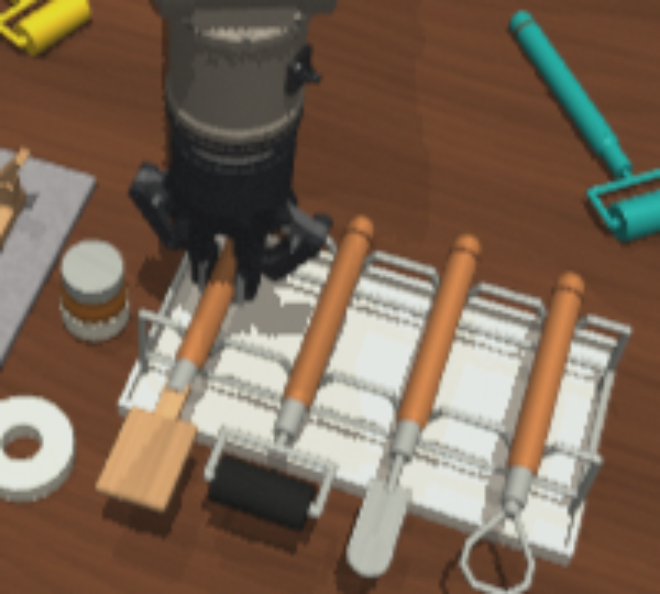

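>>> jog_arm --rows '[{"xyz": [0, 0, -2.5], "delta_rot": [0, 0, 0], "fingers": 1}, {"xyz": [0, 0, -6], "delta_rot": [0, 0, 0], "fingers": 1}, {"xyz": [0, 0, -10], "delta_rot": [0, 0, 0], "fingers": 1}, {"xyz": [0, 0, -12], "delta_rot": [0, 0, 0], "fingers": 1}, {"xyz": [0, 0, -12], "delta_rot": [0, 0, 0], "fingers": 1}]'

```text
clock: 4.47
tcp_pos: [0.5044, 0.0696, 0.1878]
orientation: [-3.137, -0.023, -0.025]
contact_force: [0.9, -0.9, -0.4]
grip_width: 0.0175
```

```bash
python3 - <<'E'
from h import *
im=imaging.grab_frame("scene"); cv2.imwrite("pics/s3.png",cv2.resize(im[130:360,250:470],None,fx=2.6,fy=2.6))
E
python3 go.py .506,-.333,.17,-3
```

```text
4.52 [0.503  0.0691 0.1851] 0.018 [-0.2 -0.2 -1.5]
.506,-.333,.17,-3 xyz [-0.3, 40.22, 1.35] rot [-0.2, -0.7, 3.8]
```

View pics/s3.png

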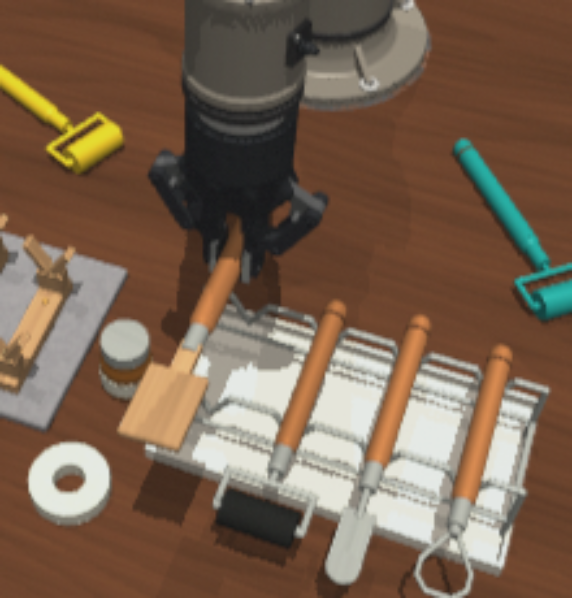

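The paddle is held level. Carrying it to the rightmost cradle (D).

>>> jog_arm --rows '[{"xyz": [-0.1, 3, 0], "delta_rot": [0, 0, 0], "fingers": 1}, {"xyz": [-0.2, 7, 0], "delta_rot": [0, 0, 0], "fingers": 1}, {"xyz": [-0.3, 11, 0], "delta_rot": [0, 0, 1], "fingers": 1}, {"xyz": [-0.3, 15, 0], "delta_rot": [0, -0.4, 2], "fingers": 1}, {"xyz": [-0.3, 19, 0], "delta_rot": [0, -0.7, 3], "fingers": 1}]'

```text
clock: 4.93
tcp_pos: [0.5018, -0.1229, 0.1847]
orientation: [-3.137, 0.061, 0.0]
contact_force: [0.4, 0.7, 0.1]
grip_width: 0.0178
```

```bash
python3 go.py .506,-.333,.17,-3
```

```text
4.93 [ 0.5018 -0.1229  0.1847] 0.0178 [0.4 0.7 0.1]
.506,-.333,.17,-3 xyz [1.23, 20.99, 1.38] rot [-0.2, 0.0, 0.8]
```

>>> jog_arm --rows '[{"xyz": [0.3, 4, 0], "delta_rot": [0, 0, 0.3], "fingers": 1}, {"xyz": [0.6, 8, 0], "delta_rot": [0, 0, 0.6], "fingers": 1}, {"xyz": [0.9, 12, 0], "delta_rot": [0, 0, 0.8], "fingers": 1}, {"xyz": [1.1, 16, 0.5], "delta_rot": [0, 0, 0.8], "fingers": 1}, {"xyz": [1.2, 19.5, 1], "delta_rot": [0, 0, 0.8], "fingers": 1}]'

```text
clock: 5.35
tcp_pos: [0.5055, -0.3214, 0.1742]
orientation: [-3.137, 0.085, -0.0]
contact_force: [0.9, -0.4, -0.9]
grip_width: 0.018
```

```bash
python3 go.py .506,-.333,.125,-3
```

```text
5.35 [ 0.5055 -0.3214  0.1742] 0.018 [ 0.9 -0.4 -0.9]
.506,-.333,.125,-3 xyz [0.11, 1.18, 4.92] rot [-0.2, -0.0, -0.1]
```

>>> jog_arm --rows '[{"xyz": [0.1, 1.2, 2], "delta_rot": [0, 0, 0], "fingers": 1}, {"xyz": [0.1, 1.2, 4], "delta_rot": [0, 0, 0], "fingers": 1}, {"xyz": [0.1, 1.2, 4.9], "delta_rot": [0, 0, 0], "fingers": 1}, {"xyz": [0.1, 1.2, 4.9], "delta_rot": [0, 0, 0], "fingers": 1}, {"xyz": [0.1, 1.2, 4.9], "delta_rot": [0, 0, 0], "fingers": 1}]'

```text
clock: 5.77
tcp_pos: [0.5058, -0.3321, 0.1252]
orientation: [-3.136, 0.083, 0.001]
contact_force: [-1.1, -0.8, -0.8]
grip_width: 0.018
```

```bash
python3 - <<'E'
from h import *
im=imaging.grab_frame("scene"); a=cv2.resize(im[150:330,90:320],None,fx=2.6,fy=2.6)
im=imaging.grab_frame("top"); b=cv2.resize(im[130:270,340:500],None,fx=2,fy=2)
cv2.imwrite("pics/s4.png",a);cv2.imwrite("pics/t4.png",b)
E
python3 go.py .506,-.333,.06,-3
```

```text
5.87 [ 0.5068 -0.3326  0.1264] 0.018 [ 0.2  0.  -0.2]
.506,-.333,.06,-3 xyz [-0.09, 0.06, 6.64] rot [-0.2, -0.1, -0.0]
```

View pics/s4.png

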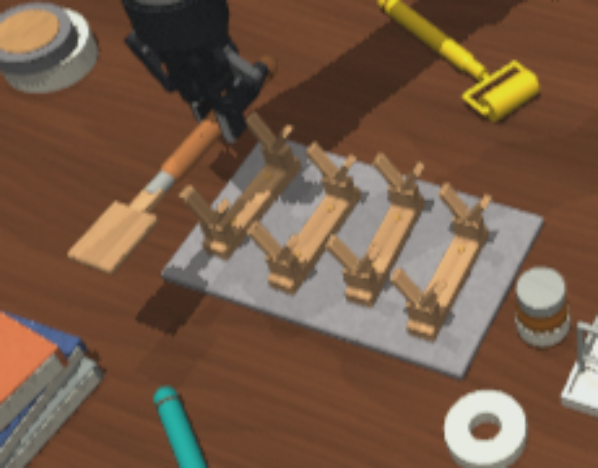

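View pics/t4.png

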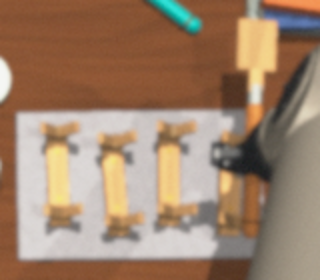

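The paddle hangs above cradle D. The sideways offset in the top view is parallax from its height. Lowering.

>>> jog_arm --rows '[{"xyz": [-0.1, 0.1, 2], "delta_rot": [0, 0, 0], "fingers": 1}, {"xyz": [-0.1, 0.1, 3.5], "delta_rot": [0, 0, 0], "fingers": 1}, {"xyz": [-0.1, 0.1, 4.7], "delta_rot": [0, 0, 0], "fingers": 1}, {"xyz": [-0.1, 0.1, 5.6], "delta_rot": [0, 0, 0], "fingers": 1}, {"xyz": [-0.1, 0.1, 6.2], "delta_rot": [0, 0, 0], "fingers": 1}]'

```text
clock: 6.28
tcp_pos: [0.5061, -0.333, 0.064]
orientation: [-3.138, 0.082, -0.003]
contact_force: [0.6, 0.7, -1.6]
grip_width: 0.018
```

```bash
python3 - <<'E'
from h import *
im=imaging.grab_frame("scene"); a=cv2.resize(im[170:310,110:310],None,fx=3.5,fy=3.5)
im=imaging.grab_frame("top"); b=cv2.resize(im[130:270,360:500],None,fx=4,fy=4)
cv2.imwrite("pics/s5.png",a);cv2.imwrite("pics/t5.png",b)
E
python3 go.py .506,-.333,.06,-3
```

```text
6.38 [ 0.5057 -0.333   0.0638] 0.018 [-0.3 -0.5 -0. ]
.506,-.333,.06,-3 xyz [0.03, 0.0, 0.38] rot [-0.2, -0.0, -0.0]
```

View pics/s5.png

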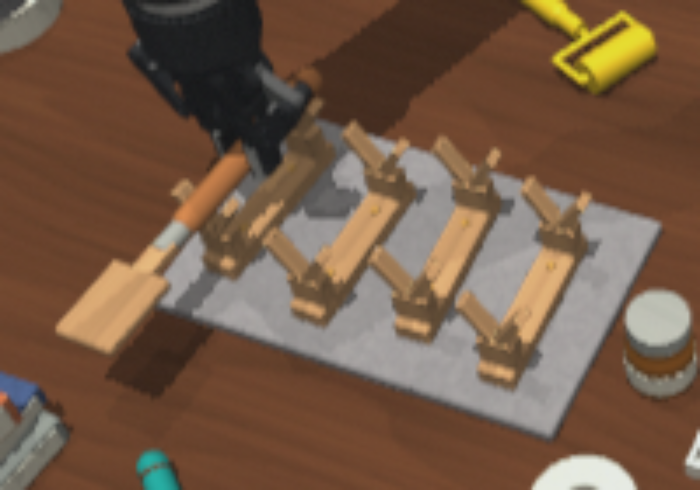

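View pics/t5.png

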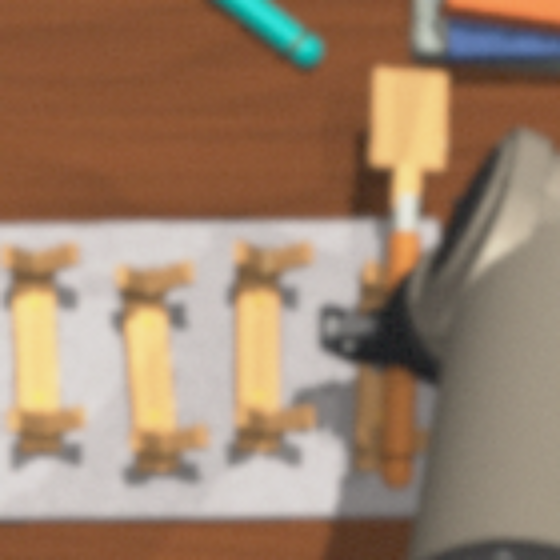

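Handle sits between the saddle arms (center column ≈402 vs V center ≈404 in the crop). Lowering the last few millimetres and releasing.

>>> jog_arm --rows '[{"xyz": [0, 0, 0.2], "delta_rot": [0, 0, 0], "fingers": 1}, {"xyz": [0, 0, 0.4], "delta_rot": [0, 0, 0], "fingers": 1}, {"xyz": [0, 0, 0.4], "delta_rot": [0, 0, 0], "fingers": 1}, {"xyz": [0, 0, 0.4], "delta_rot": [0, 0, 0], "fingers": 0.5}, {"xyz": [0, 0, 0.4], "delta_rot": [0, 0, 0], "fingers": 0.5}]'

```text
clock: 6.8
tcp_pos: [0.5059, -0.3332, 0.0602]
orientation: [-3.138, 0.083, -0.002]
contact_force: [-0.4, -0.1, 0.1]
grip_width: 0.0412
```

>>> jog_arm --rows '[{"xyz": [0, 0, 0], "delta_rot": [0, 0, 0], "fingers": 0.5}, {"xyz": [0, 0, -3], "delta_rot": [0, 0, 0], "fingers": 0.5}, {"xyz": [0, 0, -7], "delta_rot": [0, 0, 0], "fingers": 0.5}, {"xyz": [0, 0, -10], "delta_rot": [0, 0, 0], "fingers": 0.5}, {"xyz": [0, -3, -12], "delta_rot": [0, 0, 0], "fingers": 0.5}]'

```text
clock: 7.22
tcp_pos: [0.5071, -0.3106, 0.1842]
orientation: [3.137, -0.096, 0.009]
contact_force: [0.3, -0.9, 0.5]
grip_width: 0.0426
```

```bash
python3 go.py .4985,.142,.19,1
```

```text
7.22 [ 0.5071 -0.3106  0.1842] 0.0426 [ 0.3 -0.9  0.5]
.4985,.142,.19,1 xyz [-3.62, -45.12, -0.73] rot [0.2, -0.3, -4.5]
```

>>> jog_arm --rows '[{"xyz": [-0.3, -4, 0], "delta_rot": [0, 0, -1], "fingers": 0.5}, {"xyz": [-0.6, -8, 0], "delta_rot": [0, 0, -2], "fingers": 0.5}, {"xyz": [-0.9, -12.1, 0], "delta_rot": [0, 0, -3], "fingers": 0.5}, {"xyz": [-1.3, -16.3, 0], "delta_rot": [0, 0, -4], "fingers": 0.5}, {"xyz": [-1.6, -20.4, 0], "delta_rot": [0.2, -0.3, -4.5], "fingers": 0.5}]'

```text
clock: 7.63
tcp_pos: [0.503, -0.1044, 0.1841]
orientation: [3.141, 0.028, 0.002]
contact_force: [0.4, -0.1, -0.0]
grip_width: 0.0429
```

```bash
python3 go.py .4985,.142,.19,1;python3 - <<'E'
from h import *
im=imaging.grab_frame("scene"); a=cv2.resize(im[170:310,110:310],None,fx=3.5,fy=3.5)
im=imaging.grab_frame("top"); cv2.imwrite("pics/top_p.png",im); b=cv2.resize(im[130:270,360:500],None,fx=4,fy=4)
cv2.imwrite("pics/s6.png",a);cv2.imwrite("pics/t6.png",b)
E
```

```text
7.63 [ 0.503  -0.1044  0.1841] 0.0429 [ 0.4 -0.1 -0. ]
.4985,.142,.19,1 xyz [-0.01, -24.64, -0.59] rot [0.0, -0.1, 0.0]
```

View pics/s6.png

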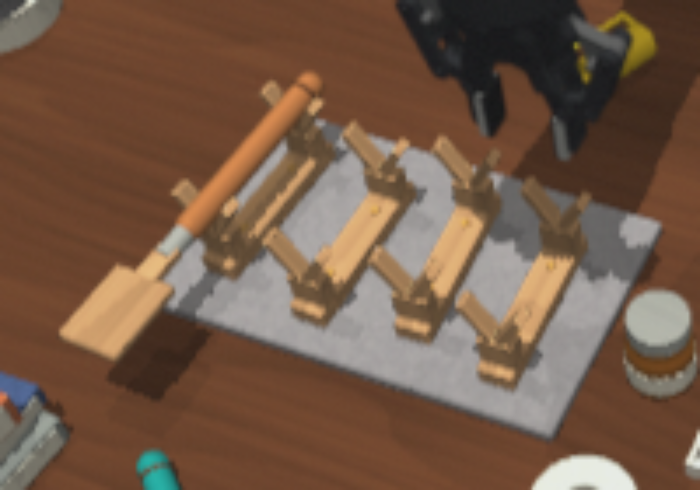

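View pics/t6.png

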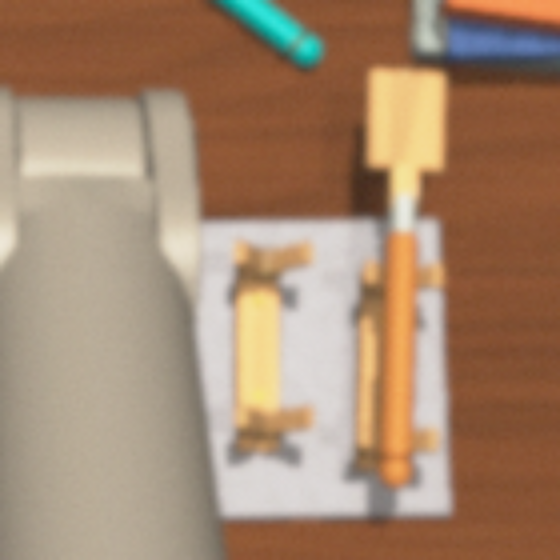

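The paddle lies in both saddles of cradle D. Its head end is about 26 mm past the far saddle, where 25 is expected. Next is the roller.

>>> jog_arm --rows '[{"xyz": [0, -4.1, 0], "delta_rot": [0, 0, 0], "fingers": 0.5}, {"xyz": [0, -8.2, 0], "delta_rot": [0, 0, 0], "fingers": 0.5}, {"xyz": [0, -12.3, 0], "delta_rot": [0, 0, 0], "fingers": 0.5}, {"xyz": [0, -16.4, 0], "delta_rot": [0, 0, 0], "fingers": 0.5}, {"xyz": [0, -20.5, 0], "delta_rot": [0, 0, 0], "fingers": 0.5}]'

```text
clock: 8.15
tcp_pos: [0.4984, 0.1035, 0.1853]
orientation: [-3.138, -0.043, -0.004]
contact_force: [1.3, -0.4, 0.2]
grip_width: 0.0426
```

```bash
python3 go.py .4985,.1415,.13,1
```

```text
8.15 [0.4984 0.1035 0.1853] 0.0426 [ 1.3 -0.4  0.2]
.4985,.1415,.13,1 xyz [0.1, -3.78, 5.54] rot [-0.2, -0.1, 0.6]
```

>>> jog_arm --rows '[{"xyz": [0.1, -3.8, 1], "delta_rot": [-0.2, -0.1, 0.6], "fingers": 0.5}, {"xyz": [0.1, -3.8, 3], "delta_rot": [-0.2, -0.1, 0.6], "fingers": 0.5}, {"xyz": [0.1, -3.8, 5.5], "delta_rot": [-0.2, -0.1, 0.6], "fingers": 0.5}, {"xyz": [0.1, -3.8, 5.5], "delta_rot": [-0.2, -0.1, 0.6], "fingers": 0.5}, {"xyz": [0.1, -3.8, 5.5], "delta_rot": [-0.2, -0.1, 0.6], "fingers": 0.5}]'

```text
clock: 8.57
tcp_pos: [0.4978, 0.1408, 0.1298]
orientation: [3.14, 0.025, -0.003]
contact_force: [0.5, -0.7, 0.3]
grip_width: 0.0425
```

```bash
python3 go.py .4985,.1415,.057,1
```

```text
8.57 [0.4978 0.1408 0.1298] 0.0425 [ 0.5 -0.7  0.3]
.4985,.1415,.057,1 xyz [0.08, -0.08, 7.28] rot [0.1, 0.1, -0.1]
```

>>> jog_arm --rows '[{"xyz": [0.1, -0.1, 3], "delta_rot": [0, 0, 0], "fingers": 0.5}, {"xyz": [0.1, -0.1, 5.5], "delta_rot": [0, 0, 0], "fingers": 0.5}, {"xyz": [0.1, -0.1, 7.2], "delta_rot": [0, 0, 0], "fingers": 0.5}, {"xyz": [0.1, -0.1, 7.3], "delta_rot": [0, 0, 0], "fingers": 0.5}, {"xyz": [0.1, -0.1, 7.3], "delta_rot": [0, 0, 0], "fingers": 0.5}]'

```text
clock: 8.98
tcp_pos: [0.4993, 0.1411, 0.0576]
orientation: [3.14, 0.023, -0.003]
contact_force: [0.3, 0.0, 0.8]
grip_width: 0.0427
```

>>> jog_arm --rows '[{"xyz": [0, 0, 0], "delta_rot": [0, 0, 0], "fingers": 1}, {"xyz": [0, 0, 0], "delta_rot": [0, 0, 0], "fingers": 1}, {"xyz": [0, 0, 0], "delta_rot": [0, 0, 0], "fingers": 1}, {"xyz": [0, 0, 0], "delta_rot": [0, 0, 0], "fingers": 1}, {"xyz": [0, 0, 0], "delta_rot": [0, 0, 0], "fingers": 1}]'

```text
clock: 9.4
tcp_pos: [0.501, 0.1424, 0.0596]
orientation: [-3.141, -0.024, -0.004]
contact_force: [-0.6, 2.4, 7.2]
grip_width: 0.0177
```

```bash
python3 go.py .499,.1415,.18,1
```

```text
9.4 [0.501  0.1424 0.0596] 0.0177 [-0.6  2.4  7.2]
.499,.1415,.18,1 xyz [-0.17, 0.08, -12.04] rot [-0.0, -0.1, -0.1]
```

>>> jog_arm --rows '[{"xyz": [0, 0, -2.5], "delta_rot": [0, 0, 0], "fingers": 1}, {"xyz": [0, 0, -6], "delta_rot": [0, 0, 0], "fingers": 1}, {"xyz": [0, 0, -10], "delta_rot": [0, 0, 0], "fingers": 1}, {"xyz": [0, 1, -13], "delta_rot": [0, 0, 0], "fingers": 1}, {"xyz": [0, 4, -13.5], "delta_rot": [0, 0, 0], "fingers": 1}]'

```text
clock: 9.82
tcp_pos: [0.5043, 0.1075, 0.2013]
orientation: [-3.136, -0.035, -0.02]
contact_force: [1.2, 0.9, -0.6]
grip_width: 0.0173
```

```bash
python3 go.py .518,-.257,.19,-2
python3 - <<'E'
from h import *
im=imaging.grab_frame("scene"); cv2.imwrite("pics/s7.png",cv2.resize(im[130:360,250:470],None,fx=2.6,fy=2.6))
E
```

```text
9.82 [0.5043 0.1075 0.2013] 0.0173 [ 1.2  0.9 -0.6]
.518,-.257,.19,-2 xyz [0.55, 36.48, 0.94] rot [-0.3, -0.7, 3.3]
```

View pics/s7.png

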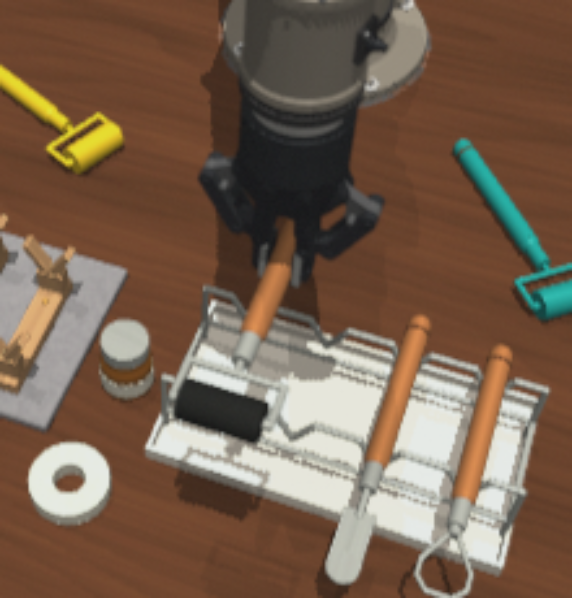

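The roller is held level. Carrying it to cradle C.

>>> jog_arm --rows '[{"xyz": [0.1, 4, 0.5], "delta_rot": [0, -0.2, 0.5], "fingers": 1}, {"xyz": [0.2, 8, 0.9], "delta_rot": [0, -0.4, 1], "fingers": 1}, {"xyz": [0.3, 12, 0.9], "delta_rot": [0, -0.7, 2], "fingers": 1}, {"xyz": [0.4, 16, 0.9], "delta_rot": [-0.3, -0.7, 2.6], "fingers": 1}, {"xyz": [0.5, 20, 0.9], "delta_rot": [-0.3, -0.7, 3.3], "fingers": 1}]'

```text
clock: 10.28
tcp_pos: [0.5105, -0.1056, 0.1909]
orientation: [3.134, -0.073, -0.004]
contact_force: [1.4, -0.5, -1.1]
grip_width: 0.0177
```

```bash
python3 go.py .518,-.257,.18,-2
```

```text
10.28 [ 0.5105 -0.1056  0.1909] 0.0177 [ 1.4 -0.5 -1.1]
.518,-.257,.18,-2 xyz [1.46, 15.08, 1.19] rot [0.4, 0.1, -0.7]
```

>>> jog_arm --rows '[{"xyz": [0.4, 4, 0.5], "delta_rot": [0, 0, 0], "fingers": 1}, {"xyz": [0.8, 8, 1], "delta_rot": [0.2, 0, -0.4], "fingers": 1}, {"xyz": [1.1, 12, 1.2], "delta_rot": [0.4, 0.1, -0.7], "fingers": 1}, {"xyz": [1.5, 14.5, 1.2], "delta_rot": [0.4, 0.1, -0.7], "fingers": 1}, {"xyz": [1.5, 15.1, 1.2], "delta_rot": [0.4, 0.1, -0.7], "fingers": 1}]'

```text
clock: 10.7
tcp_pos: [0.5166, -0.2641, 0.1799]
orientation: [3.137, -0.067, -0.002]
contact_force: [0.4, 0.4, -1.1]
grip_width: 0.018
```

```bash
python3 go.py .518,-.257,.1,-2
```

```text
10.7 [ 0.5166 -0.2641  0.1799] 0.018 [ 0.4  0.4 -1.1]
.518,-.257,.1,-2 xyz [0.12, -0.75, 7.99] rot [0.2, 0.1, -0.5]
```

>>> jog_arm --rows '[{"xyz": [0.1, -0.7, 1.5], "delta_rot": [0.2, 0.1, -0.5], "fingers": 1}, {"xyz": [0.1, -0.7, 4], "delta_rot": [0.2, 0.1, -0.5], "fingers": 1}, {"xyz": [0.1, -0.7, 6.5], "delta_rot": [0.2, 0.1, -0.5], "fingers": 1}, {"xyz": [0.1, -0.7, 8], "delta_rot": [0.2, 0.1, -0.5], "fingers": 1}, {"xyz": [0.1, -0.7, 8], "delta_rot": [0.2, 0.1, -0.5], "fingers": 1}]'

```text
clock: 11.12
tcp_pos: [0.515, -0.2559, 0.0966]
orientation: [-3.139, 0.053, 0.01]
contact_force: [-0.9, 0.2, -1.0]
grip_width: 0.0174
```

```bash
python3 - <<'E'
from h import *
im=imaging.grab_frame("scene"); a=cv2.resize(im[170:310,110:310],None,fx=3.5,fy=3.5)
im=imaging.grab_frame("top"); b=cv2.resize(im[130:270,360:500],None,fx=4,fy=4)
cv2.imwrite("pics/s8.png",a);cv2.imwrite("pics/t8.png",b)
E
python3 go.py .518,-.257,.06,-2
```

```text
11.22 [ 0.5175 -0.2569  0.1   ] 0.0176 [-0.1  0.3 -0.6]
.518,-.257,.06,-2 xyz [0.06, 0.01, 4.0] rot [-0.0, 0.1, 0.1]
```

View pics/s8.png

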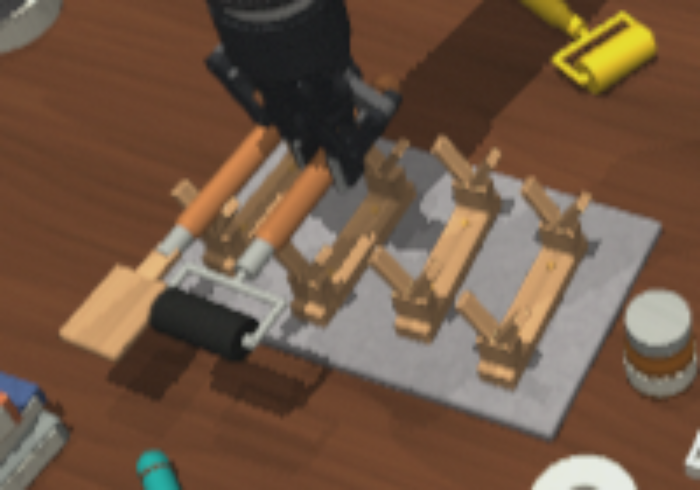

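View pics/t8.png

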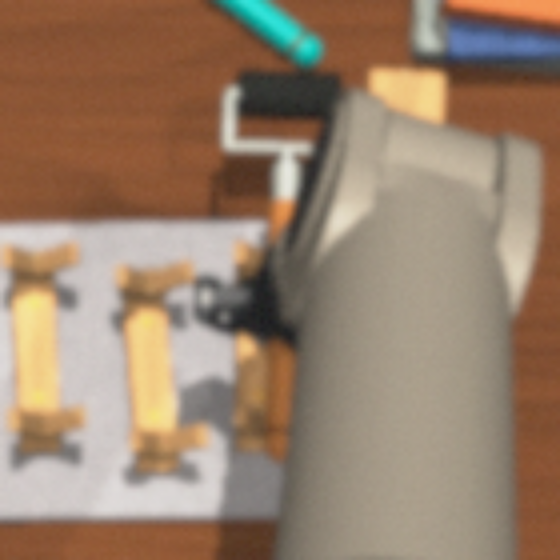

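The roller head (right edge about col 345 in the crop) clears the paddle (left edge about col 368). Lowering and releasing.

>>> jog_arm --rows '[{"xyz": [0.1, 0, 1.5], "delta_rot": [0, 0, 0], "fingers": 1}, {"xyz": [0.1, 0, 2.7], "delta_rot": [0, 0, 0], "fingers": 1}, {"xyz": [0.1, 0, 3.5], "delta_rot": [0, 0, 0], "fingers": 1}, {"xyz": [0.1, 0, 4], "delta_rot": [0, 0, 0], "fingers": 1}, {"xyz": [0.1, 0, 4], "delta_rot": [0, 0, 0], "fingers": 1}]'

```text
clock: 11.63
tcp_pos: [0.5188, -0.2562, 0.0602]
orientation: [-3.14, 0.049, 0.001]
contact_force: [-0.5, 2.3, 0.3]
grip_width: 0.0178
```

>>> jog_arm --rows '[{"xyz": [0, 0, 0], "delta_rot": [0, 0, 0], "fingers": 0.5}, {"xyz": [0, 0, 0], "delta_rot": [0, 0, 0], "fingers": 0.5}, {"xyz": [0, 0, 0], "delta_rot": [0, 0, 0], "fingers": 0.5}, {"xyz": [0, 0, -2.5], "delta_rot": [0, 0, 0], "fingers": 0.5}, {"xyz": [0, 0, -6], "delta_rot": [0, 0, 0], "fingers": 0.5}]'

```text
clock: 12.05
tcp_pos: [0.5164, -0.2555, 0.1181]
orientation: [-3.138, 0.05, 0.011]
contact_force: [0.2, -0.8, 0.6]
grip_width: 0.0427
```

```bash
python3 go.py .518,-.257,.19,-2 .487,.2135,.19,1
```

```text
12.05 [ 0.5164 -0.2555  0.1181] 0.0427 [ 0.2 -0.8  0.6]
.518,-.257,.19,-2 xyz [0.11, 0.12, -7.19] rot [-0.2, 0.4, 0.2]
.487,.2135,.19,1 xyz [-4.48, -46.81, -7.02] rot [-0.2, 0.4, -2.8]
```

>>> jog_arm --rows '[{"xyz": [0, 0, -4], "delta_rot": [0, 0, 0], "fingers": 0.5}, {"xyz": [-0.2, -2.5, -7], "delta_rot": [0, 0, 0], "fingers": 0.5}, {"xyz": [-0.6, -6.6, -7], "delta_rot": [0, 0.2, -1], "fingers": 0.5}, {"xyz": [-1, -10.7, -7], "delta_rot": [-0.2, 0.4, -2], "fingers": 0.5}, {"xyz": [-1.4, -14.8, -7], "delta_rot": [-0.2, 0.4, -2.8], "fingers": 0.5}]'

```text
clock: 12.47
tcp_pos: [0.5076, -0.1065, 0.1897]
orientation: [3.141, 0.025, 0.004]
contact_force: [1.5, 0.7, -0.1]
grip_width: 0.0427
```

```bash
python3 go.py .487,.2135,.18,1
```

```text
12.47 [ 0.5076 -0.1065  0.1897] 0.0427 [ 1.5  0.7 -0.1]
.487,.2135,.18,1 xyz [-1.56, -32.03, 0.94] rot [0.1, -0.1, -0.1]
```

>>> jog_arm --rows '[{"xyz": [-0.2, -4.1, 0], "delta_rot": [0, 0, 0], "fingers": 0.5}, {"xyz": [-0.4, -8.2, 0], "delta_rot": [0, 0, 0], "fingers": 0.5}, {"xyz": [-0.6, -12.3, 0], "delta_rot": [0, 0, 0], "fingers": 0.5}, {"xyz": [-0.8, -16.4, 0], "delta_rot": [0, 0, 0], "fingers": 0.5}, {"xyz": [-1, -20.5, 0.5], "delta_rot": [0, 0, 0], "fingers": 0.5}]'

```text
clock: 12.88
tcp_pos: [0.4947, 0.1, 0.1857]
orientation: [3.141, 0.023, 0.008]
contact_force: [1.3, 0.2, 0.0]
grip_width: 0.0429
```

```bash
python3 - <<'E'
from h import *
im=imaging.grab_frame("scene"); a=cv2.resize(im[170:310,110:310],None,fx=3.5,fy=3.5)
im=imaging.grab_frame("top"); b=cv2.resize(im[130:270,360:500],None,fx=4,fy=4)
cv2.imwrite("pics/s9.png",a);cv2.imwrite("pics/t9.png",b)
E
python3 go.py .487,.2135,.18,1
```

```text
12.98 [0.4934 0.1061 0.1848] 0.0427 [-0.6 -0.5  0.1]
.487,.2135,.18,1 xyz [-0.36, -10.75, 0.5] rot [-0.2, -0.2, 0.5]
```

View pics/s9.png

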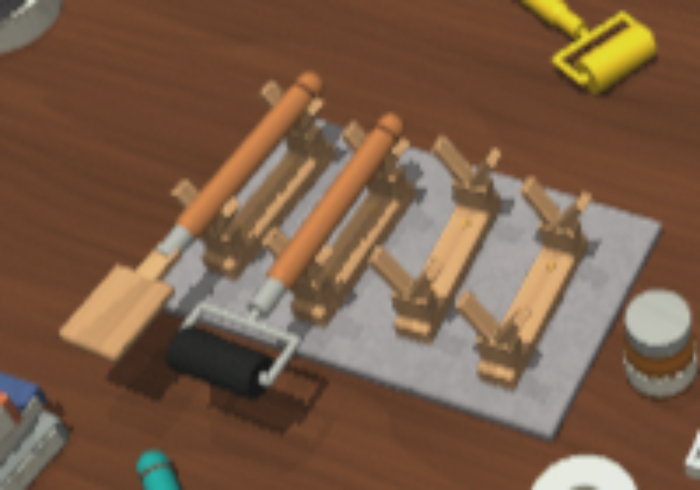

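View pics/t9.png

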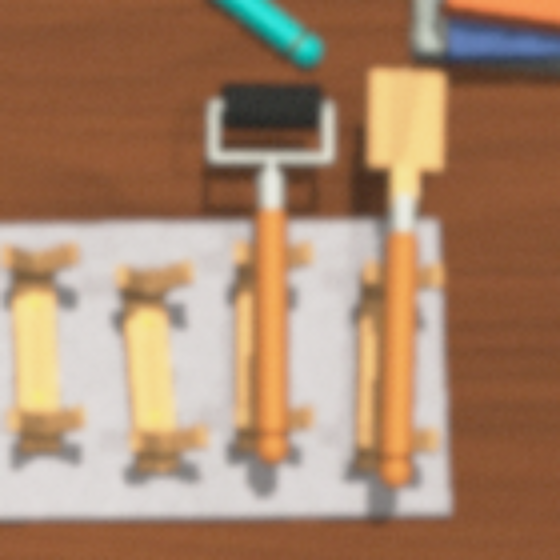

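The roller is seated in C and centered (head end ≈26 mm past the far saddle, tail symmetric). Next is the knife.

>>> jog_arm --rows '[{"xyz": [-0.1, -4.1, 0], "delta_rot": [0, 0, 0], "fingers": 0.5}, {"xyz": [-0.3, -8.2, 0], "delta_rot": [0, -0.2, 0.5], "fingers": 0.5}, {"xyz": [-0.4, -10.8, 1], "delta_rot": [-0.2, -0.2, 0.5], "fingers": 0.5}, {"xyz": [-0.4, -10.8, 3], "delta_rot": [-0.2, -0.2, 0.5], "fingers": 0.5}, {"xyz": [-0.4, -10.8, 5.5], "delta_rot": [-0.2, -0.2, 0.5], "fingers": 0.5}]'

```text
clock: 13.4
tcp_pos: [0.4877, 0.2172, 0.1311]
orientation: [-3.139, -0.033, -0.006]
contact_force: [0.6, -0.8, 0.2]
grip_width: 0.0427
```

```bash
python3 go.py .486,.2135,.057,1
```

```text
13.4 [0.4877 0.2172 0.1311] 0.0427 [ 0.6 -0.8  0.2]
.486,.2135,.057,1 xyz [-0.21, 0.38, 7.41] rot [-0.1, -0.2, 0.2]
```

>>> jog_arm --rows '[{"xyz": [-0.2, 0.4, 1], "delta_rot": [0, -0.2, 0.2], "fingers": 0.5}, {"xyz": [-0.2, 0.4, 3], "delta_rot": [0, -0.2, 0.2], "fingers": 0.5}, {"xyz": [-0.2, 0.4, 5.5], "delta_rot": [0, -0.2, 0.2], "fingers": 0.5}, {"xyz": [-0.2, 0.4, 7.3], "delta_rot": [0, -0.2, 0.2], "fingers": 0.5}, {"xyz": [-0.2, 0.4, 7.4], "delta_rot": [0, -0.2, 0.2], "fingers": 0.5}]'

```text
clock: 13.82
tcp_pos: [0.4844, 0.211, 0.0544]
orientation: [3.141, 0.025, -0.007]
contact_force: [-0.9, -1.4, 0.7]
grip_width: 0.0427
```

>>> jog_arm --rows '[{"xyz": [0, 0, 0], "delta_rot": [0, 0, 0], "fingers": 1}, {"xyz": [0, 0, 0], "delta_rot": [0, 0, 0], "fingers": 1}, {"xyz": [0, 0, 0], "delta_rot": [0, 0, 0], "fingers": 1}, {"xyz": [0, 0, 0], "delta_rot": [0, 0, 0], "fingers": 1}, {"xyz": [0, 0, 0], "delta_rot": [0, 0, 0], "fingers": 1}]'

```text
clock: 14.23
tcp_pos: [0.4852, 0.2135, 0.0564]
orientation: [-3.139, -0.027, 0.003]
contact_force: [-2.0, 4.4, -0.4]
grip_width: 0.0178
```

```bash
python3 go.py .487,.2135,.19,1
```

```text
14.23 [0.4852 0.2135 0.0564] 0.0178 [-2.   4.4 -0.4]
.487,.2135,.19,1 xyz [0.16, -0.03, -13.36] rot [-0.2, 0.1, 0.0]
```

>>> jog_arm --rows '[{"xyz": [0, 0, -2.5], "delta_rot": [0, 0, 0], "fingers": 1}, {"xyz": [0, 0, -6], "delta_rot": [0, 0, 0], "fingers": 1}, {"xyz": [0, 0, -10], "delta_rot": [0, 0, 0], "fingers": 1}, {"xyz": [0, 1, -13.5], "delta_rot": [0, 0, 0], "fingers": 1}, {"xyz": [0, 4, -14], "delta_rot": [0, 0, 0], "fingers": 1}]'

```text
clock: 14.65
tcp_pos: [0.4895, 0.179, 0.2048]
orientation: [-3.131, -0.037, -0.016]
contact_force: [1.7, -0.2, -0.5]
grip_width: 0.018
```

```bash
python3 go.py .500,-.19,.19,3.9
python3 - <<'E'
from h import *
im=imaging.grab_frame("scene"); cv2.imwrite("pics/s10.png",cv2.resize(im[130:360,250:470],None,fx=2.6,fy=2.6))
E
```

```text
14.65 [0.4895 0.179  0.2048] 0.018 [ 1.7 -0.2 -0.5]
.500,-.19,.19,3.9 xyz [0.17, 36.93, 1.1] rot [-0.6, -0.6, -2.5]
```

View pics/s10.png

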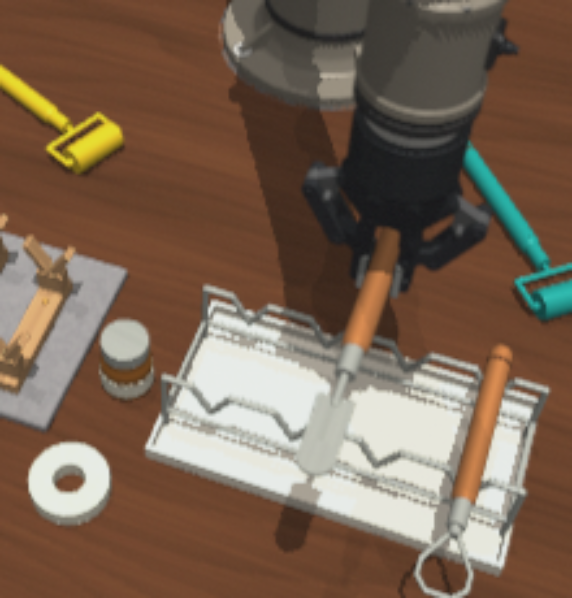

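The knife is held. Carrying it to cradle B.

>>> jog_arm --rows '[{"xyz": [0, 4, 0.5], "delta_rot": [0, -0.2, -0.5], "fingers": 1}, {"xyz": [0, 8, 0.9], "delta_rot": [-0.3, -0.4, -1], "fingers": 1}, {"xyz": [0.1, 12, 0.9], "delta_rot": [-0.5, -0.6, -1.5], "fingers": 1}, {"xyz": [0.1, 16, 0.9], "delta_rot": [-0.6, -0.6, -2], "fingers": 1}, {"xyz": [0.1, 20, 0.9], "delta_rot": [-0.6, -0.6, -2.5], "fingers": 1}]'

```text
clock: 15.12
tcp_pos: [0.493, -0.0339, 0.1941]
orientation: [3.132, 0.09, -0.002]
contact_force: [0.6, 0.2, -0.1]
grip_width: 0.0179
```

```bash
python3 go.py .500,-.19,.18,3.9
```

```text
15.12 [ 0.493  -0.0339  0.1941] 0.0179 [ 0.6  0.2 -0.1]
.500,-.19,.18,3.9 xyz [-0.2, 15.61, 1.54] rot [0.5, 0.1, -0.6]
```

>>> jog_arm --rows '[{"xyz": [0, 4, 0.5], "delta_rot": [0, 0, 0], "fingers": 1}, {"xyz": [-0.1, 8, 1], "delta_rot": [0.3, 0, -0.4], "fingers": 1}, {"xyz": [-0.1, 12, 1.5], "delta_rot": [0.5, 0.1, -0.6], "fingers": 1}, {"xyz": [-0.2, 14.6, 1.5], "delta_rot": [0.5, 0.1, -0.6], "fingers": 1}, {"xyz": [-0.2, 15.4, 1.5], "delta_rot": [0.5, 0.1, -0.6], "fingers": 1}]'

```text
clock: 15.53
tcp_pos: [0.4986, -0.1944, 0.1812]
orientation: [3.138, 0.093, 0.001]
contact_force: [-1.3, -0.9, -0.7]
grip_width: 0.018
```

```bash
python3 go.py .500,-.19,.095,3.9
```

```text
15.53 [ 0.4986 -0.1944  0.1812] 0.018 [-1.3 -0.9 -0.7]
.500,-.19,.095,3.9 xyz [0.17, -0.45, 8.62] rot [0.1, -0.0, -0.5]
```

>>> jog_arm --rows '[{"xyz": [0.2, -0.4, 1.5], "delta_rot": [0.1, 0, -0.5], "fingers": 1}, {"xyz": [0.2, -0.4, 4.5], "delta_rot": [0.1, 0, -0.5], "fingers": 1}, {"xyz": [0.2, -0.4, 7.5], "delta_rot": [0.1, 0, -0.5], "fingers": 1}, {"xyz": [0.2, -0.4, 8.6], "delta_rot": [0.1, 0, -0.5], "fingers": 1}, {"xyz": [0.2, -0.4, 8.6], "delta_rot": [0.1, 0, -0.5], "fingers": 1}]'

```text
clock: 15.95
tcp_pos: [0.4984, -0.1895, 0.0934]
orientation: [-3.138, -0.108, 0.007]
contact_force: [-0.3, 0.2, -0.3]
grip_width: 0.0178
```

```bash
python3 - <<'E'
from h import *
im=imaging.grab_frame("scene"); a=cv2.resize(im[170:310,110:310],None,fx=3.5,fy=3.5)
im=imaging.grab_frame("top"); b=cv2.resize(im[130:270,360:500],None,fx=4,fy=4)
cv2.imwrite("pics/s11.png",a);cv2.imwrite("pics/t11.png",b)
E
python3 go.py .500,-.19,.057,3.9
```

```text
16.05 [ 0.5009 -0.1902  0.0963] 0.0179 [-0.5 -0.1  0.1]
.500,-.19,.057,3.9 xyz [-0.09, -0.03, 3.93] rot [0.0, -0.1, 0.0]
```

View pics/s11.png

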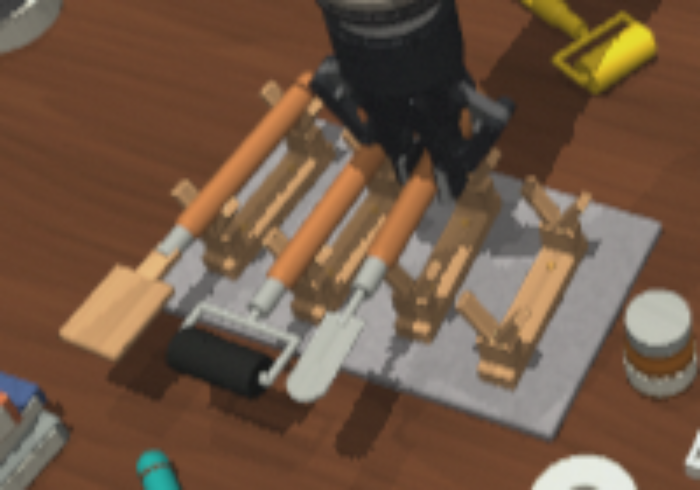

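View pics/t11.png

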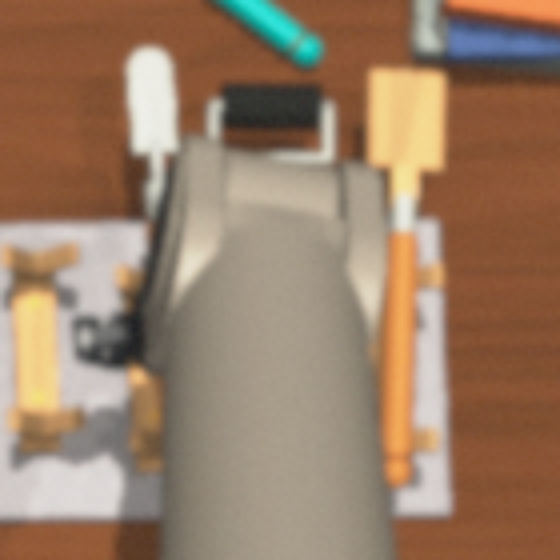

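Knife is over B and its blade (right edge col 178) clears the roller fork (col 207). Lowering and releasing.

>>> jog_arm --rows '[{"xyz": [-0.1, 0, 1.5], "delta_rot": [0, 0, 0], "fingers": 1}, {"xyz": [-0.1, 0, 2.7], "delta_rot": [0, 0, 0], "fingers": 1}, {"xyz": [-0.1, 0, 3.5], "delta_rot": [0, 0, 0], "fingers": 1}, {"xyz": [-0.1, 0, 3.9], "delta_rot": [0, 0, 0], "fingers": 1}, {"xyz": [-0.1, 0, 3.9], "delta_rot": [0, 0, 0], "fingers": 1}]'

```text
clock: 16.47
tcp_pos: [0.5, -0.1894, 0.0571]
orientation: [-3.139, -0.109, -0.001]
contact_force: [-1.0, 2.6, -0.6]
grip_width: 0.0178
```

>>> jog_arm --rows '[{"xyz": [0, 0, 0], "delta_rot": [0, 0, 0], "fingers": 0.55}, {"xyz": [0, 0, 0], "delta_rot": [0, 0, 0], "fingers": 0.55}, {"xyz": [0, 0, 0], "delta_rot": [0, 0, 0], "fingers": 0.55}, {"xyz": [0, 0, -2.5], "delta_rot": [0, 0, 0], "fingers": 0.55}, {"xyz": [0, 0, -6], "delta_rot": [0, 0, 0], "fingers": 0.55}]'

```text
clock: 16.88
tcp_pos: [0.4977, -0.1891, 0.1155]
orientation: [-3.137, -0.109, 0.008]
contact_force: [0.1, 0.1, -0.2]
grip_width: 0.0383
```

```bash
python3 go.py .490,.286,.19,1
```

```text
16.88 [ 0.4977 -0.1891  0.1155] 0.0383 [ 0.1  0.1 -0.2]
.490,.286,.19,1 xyz [2.49, -47.47, -7.34] rot [-0.1, 0.3, 3.0]
```

>>> jog_arm --rows '[{"xyz": [0, 0, -4], "delta_rot": [0, 0, 0], "fingers": 0.5}, {"xyz": [0.1, -2.5, -7.3], "delta_rot": [0, 0, 0], "fingers": 0.5}, {"xyz": [0.3, -6.6, -7.3], "delta_rot": [0, 0, 1], "fingers": 0.5}, {"xyz": [0.5, -10.7, -7.3], "delta_rot": [0, 0.3, 2], "fingers": 0.5}, {"xyz": [0.7, -14.8, -7.3], "delta_rot": [-0.1, 0.3, 3], "fingers": 0.5}]'

```text
clock: 17.3
tcp_pos: [0.4951, -0.0403, 0.1902]
orientation: [-3.141, -0.022, -0.005]
contact_force: [-0.1, 0.2, -0.7]
grip_width: 0.0429
```

```bash
python3 go.py .490,.286,.18,1
```

```text
17.3 [ 0.4951 -0.0403  0.1902] 0.0429 [-0.1  0.2 -0.7]
.490,.286,.18,1 xyz [-0.06, -32.63, 1.03] rot [-0.0, -0.2, -0.2]
```

>>> jog_arm --rows '[{"xyz": [0, -4.1, 0], "delta_rot": [0, 0, 0], "fingers": 0.5}, {"xyz": [0, -8.2, 0], "delta_rot": [0, 0, 0], "fingers": 0.5}, {"xyz": [0, -12.3, 0], "delta_rot": [0, 0, 0], "fingers": 0.5}, {"xyz": [0, -16.4, 0], "delta_rot": [0, 0, 0], "fingers": 0.5}, {"xyz": [-0.1, -20.5, 0.5], "delta_rot": [0, 0, 0], "fingers": 0.5}]'

```text
clock: 17.72
tcp_pos: [0.4919, 0.1665, 0.1866]
orientation: [-3.141, -0.021, -0.009]
contact_force: [0.5, 0.3, 0.0]
grip_width: 0.0428
```

```bash
python3 - <<'E'
from h import *
im=imaging.grab_frame("scene"); a=cv2.resize(im[170:310,110:310],None,fx=3.5,fy=3.5)
im=imaging.grab_frame("top"); b=cv2.resize(im[130:270,340:480],None,fx=4,fy=4)
cv2.imwrite("pics/s12.png",a);cv2.imwrite("pics/t12.png",b)
E
python3 go.py .490,.286,.18,1
```

```text
17.82 [0.49   0.1727 0.1857] 0.0431 [ 0.1 -0.6  0.2]
.490,.286,.18,1 xyz [0.27, -11.32, 0.62] rot [-0.3, -0.2, 0.4]
```

View pics/s12.png

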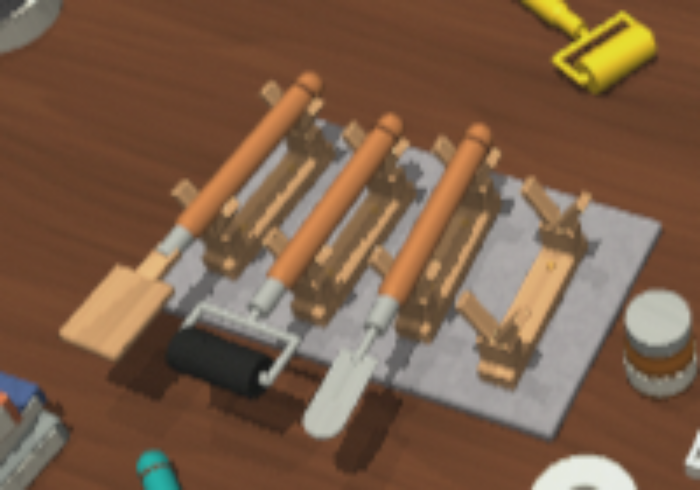

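View pics/t12.png

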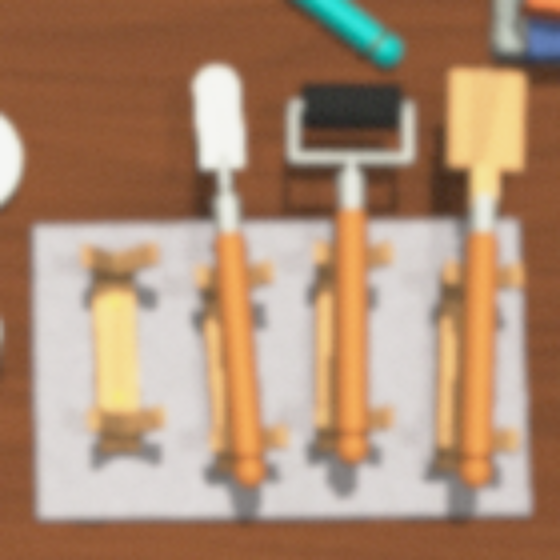

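The knife is seated and centered in B. Next is the loop tool.

>>> jog_arm --rows '[{"xyz": [0.1, -4.1, 0], "delta_rot": [0, 0, 0], "fingers": 0.5}, {"xyz": [0.2, -8.2, 0], "delta_rot": [-0.2, -0.2, 0.4], "fingers": 0.5}, {"xyz": [0.3, -11, 1], "delta_rot": [-0.3, -0.2, 0.4], "fingers": 0.5}, {"xyz": [0.3, -11.2, 3], "delta_rot": [-0.3, -0.2, 0.4], "fingers": 0.5}, {"xyz": [0.3, -11.2, 5.5], "delta_rot": [-0.3, -0.2, 0.4], "fingers": 0.5}]'

```text
clock: 18.23
tcp_pos: [0.4913, 0.2888, 0.1324]
orientation: [-3.138, -0.034, -0.006]
contact_force: [0.4, -1.8, -0.7]
grip_width: 0.0428
```

```bash
python3 go.py .490,.286,.057,1
```

```text
18.23 [0.4913 0.2888 0.1324] 0.0428 [ 0.4 -1.8 -0.7]
.490,.286,.057,1 xyz [-0.16, 0.3, 7.54] rot [-0.2, -0.2, 0.2]
```

>>> jog_arm --rows '[{"xyz": [-0.1, 0.2, 1], "delta_rot": [-0.2, -0.2, 0.2], "fingers": 0.5}, {"xyz": [-0.1, 0.2, 3], "delta_rot": [-0.2, -0.2, 0.2], "fingers": 0.5}, {"xyz": [-0.1, 0.2, 5.5], "delta_rot": [-0.2, -0.2, 0.2], "fingers": 0.5}, {"xyz": [-0.1, 0.2, 7.3], "delta_rot": [-0.2, -0.2, 0.2], "fingers": 0.5}, {"xyz": [-0.1, 0.2, 7.3], "delta_rot": [-0.2, -0.2, 0.2], "fingers": 0.5}]'

```text
clock: 18.65
tcp_pos: [0.4891, 0.2845, 0.0566]
orientation: [3.137, 0.026, -0.006]
contact_force: [-0.5, -0.0, -1.0]
grip_width: 0.0427
```

>>> jog_arm --rows '[{"xyz": [0, 0, 0], "delta_rot": [0, 0, 0], "fingers": 1}, {"xyz": [0, 0, 0], "delta_rot": [0, 0, 0], "fingers": 1}, {"xyz": [0, 0, 0], "delta_rot": [0, 0, 0], "fingers": 1}, {"xyz": [0, 0, 0], "delta_rot": [0, 0, 0], "fingers": 1}, {"xyz": [0, 0, 0], "delta_rot": [0, 0, 0], "fingers": 1}]'

```text
clock: 19.07
tcp_pos: [0.4899, 0.2858, 0.0581]
orientation: [3.14, 0.027, -0.003]
contact_force: [-1.0, 4.3, 4.5]
grip_width: 0.0179
```

```bash
python3 go.py .487,.2135,.19,1
```

```text
19.07 [0.4899 0.2858 0.0581] 0.0179 [-1.   4.3  4.5]
.487,.2135,.19,1 xyz [-0.43, 7.25, -13.17] rot [0.1, 0.1, -0.0]
```

>>> jog_arm --rows '[{"xyz": [0, 0, -2.5], "delta_rot": [0, 0, 0], "fingers": 1}, {"xyz": [0, 0, -6], "delta_rot": [0, 0, 0], "fingers": 1}, {"xyz": [0, 0, -10], "delta_rot": [0, 0, 0], "fingers": 1}, {"xyz": [0, 1, -13.5], "delta_rot": [0, 0, 0], "fingers": 1}, {"xyz": [0, 4, -14], "delta_rot": [0, 0, 0], "fingers": 1}]'

```text
clock: 19.48
tcp_pos: [0.4931, 0.2517, 0.2055]
orientation: [-3.136, -0.035, -0.013]
contact_force: [1.9, 0.5, 0.1]
grip_width: 0.0178
```

```bash
python3 go.py .5145,-.118,.19,1.8
python3 - <<'E'
from h import *
im=imaging.grab_frame("scene"); cv2.imwrite("pics/s13.png",cv2.resize(im[130:360,250:470],None,fx=2.6,fy=2.6))
E
```

```text
19.48 [0.4931 0.2517 0.2055] 0.0178 [1.9 0.5 0.1]
.5145,-.118,.19,1.8 xyz [1.29, 37.02, 1.36] rot [-0.3, -0.5, -0.5]
```

View pics/s13.png

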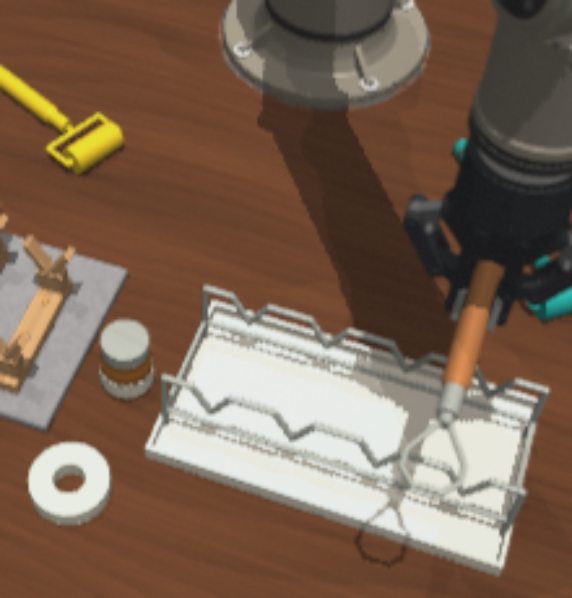

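The loop tool is held. Carrying it to cradle A.

>>> jog_arm --rows '[{"xyz": [0.1, 4, 0.5], "delta_rot": [0, -0.2, 0], "fingers": 1}, {"xyz": [0.3, 8, 0.9], "delta_rot": [-0.2, -0.4, 0], "fingers": 1}, {"xyz": [0.4, 12, 0.9], "delta_rot": [-0.3, -0.5, -0.3], "fingers": 1}, {"xyz": [0.6, 16, 0.9], "delta_rot": [-0.3, -0.5, -0.5], "fingers": 1}, {"xyz": [0.7, 20, 0.9], "delta_rot": [-0.3, -0.5, -0.5], "fingers": 1}]'

```text
clock: 19.95
tcp_pos: [0.5028, 0.0377, 0.1948]
orientation: [3.132, 0.033, -0.006]
contact_force: [2.0, -0.1, -0.9]
grip_width: 0.018
```

```bash
python3 go.py .5145,-.118,.18,1.8
```

```text
19.95 [0.5028 0.0377 0.1948] 0.018 [ 2.  -0.1 -0.9]
.5145,-.118,.18,1.8 xyz [0.85, 15.57, 1.62] rot [0.5, 0.2, -0.6]
```

>>> jog_arm --rows '[{"xyz": [0.2, 4, 0.3], "delta_rot": [0, 0, 0], "fingers": 1}, {"xyz": [0.4, 8, 0.6], "delta_rot": [0.3, 0.1, -0.4], "fingers": 1}, {"xyz": [0.7, 12, 1], "delta_rot": [0.5, 0.2, -0.6], "fingers": 1}, {"xyz": [0.8, 14.6, 1.5], "delta_rot": [0.5, 0.2, -0.6], "fingers": 1}, {"xyz": [0.9, 15.4, 1.6], "delta_rot": [0.5, 0.2, -0.6], "fingers": 1}]'

```text
clock: 20.37
tcp_pos: [0.5131, -0.1233, 0.1794]
orientation: [3.138, 0.035, -0.005]
contact_force: [0.0, 0.6, -0.7]
grip_width: 0.0178
```

```bash
python3 go.py .5145,-.118,.095,1.8
```

```text
20.37 [ 0.5131 -0.1233  0.1794] 0.0178 [ 0.   0.6 -0.7]
.5145,-.118,.095,1.8 xyz [0.18, -0.56, 8.44] rot [0.2, 0.2, -0.5]
```

>>> jog_arm --rows '[{"xyz": [0.2, -0.5, 1.5], "delta_rot": [0.2, 0.2, -0.5], "fingers": 1}, {"xyz": [0.2, -0.5, 4.5], "delta_rot": [0.2, 0.2, -0.5], "fingers": 1}, {"xyz": [0.2, -0.5, 7.5], "delta_rot": [0.2, 0.2, -0.5], "fingers": 1}, {"xyz": [0.2, -0.5, 8.4], "delta_rot": [0.2, 0.2, -0.5], "fingers": 1}, {"xyz": [0.2, -0.5, 8.4], "delta_rot": [0.2, 0.2, -0.5], "fingers": 1}]'

```text
clock: 20.78
tcp_pos: [0.5123, -0.1181, 0.0932]
orientation: [-3.14, -0.049, 0.009]
contact_force: [1.0, 0.9, -0.7]
grip_width: 0.0181
```

```bash
python3 - <<'E'
from h import *
im=imaging.grab_frame("scene"); a=cv2.resize(im[170:310,110:310],None,fx=3.5,fy=3.5)
cv2.imwrite("pics/s14.png",a)
E
python3 go.py .5145,-.118,.058,1.8
```

```text
20.83 [ 0.5138 -0.1183  0.095 ] 0.0179 [ 1.4  0.3 -0.4]
.5145,-.118,.058,1.8 xyz [0.07, -0.02, 3.7] rot [-0.0, 0.1, 0.0]
```

View pics/s14.png

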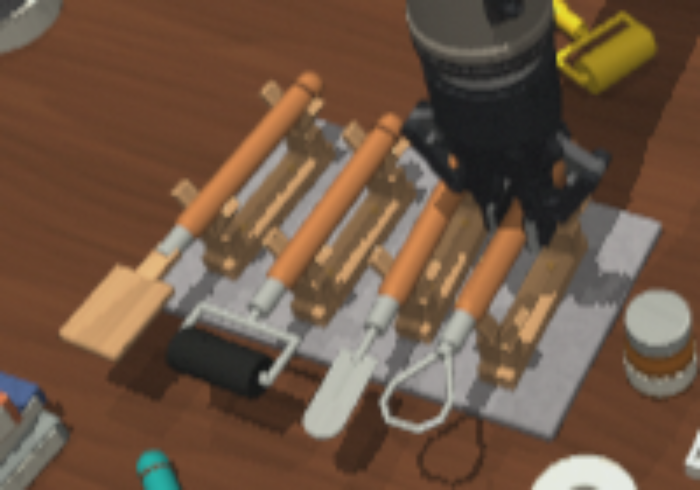

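The loop tool is over cradle A and clear of the knife. Lowering, releasing, rising.

>>> jog_arm --rows '[{"xyz": [0.1, 0, 1.5], "delta_rot": [0, 0, 0], "fingers": 1}, {"xyz": [0.1, 0, 2.7], "delta_rot": [0, 0, 0], "fingers": 1}, {"xyz": [0.1, 0, 3.4], "delta_rot": [0, 0, 0], "fingers": 1}, {"xyz": [0.1, 0, 3.7], "delta_rot": [0, 0, 0], "fingers": 1}, {"xyz": [0.1, 0, 3.7], "delta_rot": [0, 0, 0], "fingers": 1}]'

```text
clock: 21.25
tcp_pos: [0.5155, -0.1176, 0.0588]
orientation: [-3.141, -0.051, 0.002]
contact_force: [-0.8, 2.5, -0.2]
grip_width: 0.0179
```

>>> jog_arm --rows '[{"xyz": [0, 0, 0], "delta_rot": [0, 0, 0], "fingers": 0.55}, {"xyz": [0, 0, 0], "delta_rot": [0, 0, 0], "fingers": 0.55}, {"xyz": [0, 0, 0], "delta_rot": [0, 0, 0], "fingers": 0.55}, {"xyz": [0, 0, -2.5], "delta_rot": [0, 0, 0], "fingers": 0.55}, {"xyz": [0, 0, -6], "delta_rot": [0, 0, 0], "fingers": 0.55}]'

```text
clock: 21.67
tcp_pos: [0.5132, -0.1175, 0.1173]
orientation: [-3.14, -0.051, 0.011]
contact_force: [0.4, -0.6, -1.0]
grip_width: 0.0383
```

>>> jog_arm --rows '[{"xyz": [0, 0, -4], "delta_rot": [0, 0, 0], "fingers": 0.55}, {"xyz": [0, -2, -8], "delta_rot": [0, 0, 0], "fingers": 0.55}, {"xyz": [0, -6, -8], "delta_rot": [0, 0, 0], "fingers": 0.55}, {"xyz": [0, -10, -8], "delta_rot": [0, 0, 0], "fingers": 0.55}, {"xyz": [0, -14, -8], "delta_rot": [0, 0, 0], "fingers": 0.55}]'

```text
clock: 22.08
tcp_pos: [0.5097, 0.0232, 0.1992]
orientation: [-3.14, -0.047, 0.006]
contact_force: [-0.1, -0.0, -0.0]
grip_width: 0.0386
```

>>> jog_arm --rows '[{"xyz": [0, -4, 0], "delta_rot": [0, 0, 0], "fingers": 0.55}, {"xyz": [0, -8, 0], "delta_rot": [0, 0, 0], "fingers": 0.55}, {"xyz": [0, -12, 0], "delta_rot": [0, 0, 0], "fingers": 0.55}, {"xyz": [0, -15, 0], "delta_rot": [0, 0, 0], "fingers": 0.55}, {"xyz": [0, -15, 0], "delta_rot": [0, 0, 0], "fingers": 0.55}]'

```text
clock: 22.5
tcp_pos: [0.5041, 0.1812, 0.2003]
orientation: [-3.135, -0.062, 0.004]
contact_force: [-0.1, -0.0, 0.1]
grip_width: 0.0387
```

```bash
cat > fin.py <<'E'
from h import *
im=imaging.grab_frame("scene"); cv2.imwrite("pics/s15f.png",im); a=cv2.resize(im[170:310,110:310],None,fx=3.5,fy=3.5)
im=imaging.grab_frame("top"); cv2.imwrite("pics/t15f.png",im); b=cv2.resize(im[130:270,340:480],None,fx=4,fy=4)
cv2.imwrite("pics/s15.png",a);cv2.imwrite("pics/t15.png",b)
from meas import handles
seats=[(.5155,-.118,1.8),(.5015,-.190,3.9),(.517,-.257,-2.),(.503,-.334,-3.3)]
for mu,a,b,ar in handles("top",im,(170,262,340,480)):
    A=onz("top",a,.075);B=onz("top",b,.075)
    if A[0]>B[0]:A,B=B,A
    d=B-A;d/=np.linalg.norm(d);M=B-.075*d
    s=min(seats,key=lambda s:abs(s[1]-M[1]))
    print(M[:2].round(4),np.degrees(np.arctan2(d[1],d[0])).round(1),"seat",s,"dx,dy mm",((M[:2]-s[:2])*1e3).round(1))
for q in("jar_mid","tape_mid"): print(q,imaging.tip_of("top",q)[0]["position"])
E
python3 fin.py; python3 go.py
```

```text
[ 0.5191 -0.1176] 2.0 seat (0.5155, -0.118, 1.8) dx,dy mm [3.6 0.4]
[ 0.5176 -0.2563] -0.8 seat (0.517, -0.257, -2.0) dx,dy mm [0.6 0.7]
[ 0.5022 -0.1888] 4.2 seat (0.5015, -0.19, 3.9) dx,dy mm [0.7 1.2]
[ 0.5033 -0.3325] -2.9 seat (0.503, -0.334, -3.3) dx,dy mm [0.3 1.5]
jar_mid [328.3, 213.9]
tape_mid [332.8, 170.9]
22.7 [0.5054 0.1717 0.1994] 0.0384 [ 0.7 -0.4 -0.4]
```

View pics/s15.png

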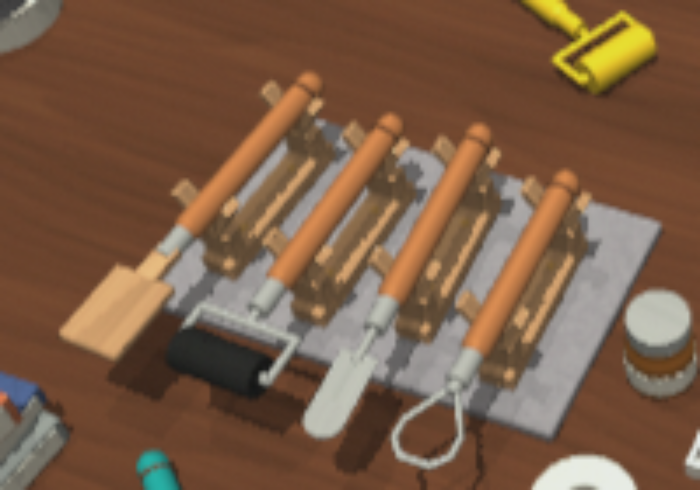

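View pics/t15.png

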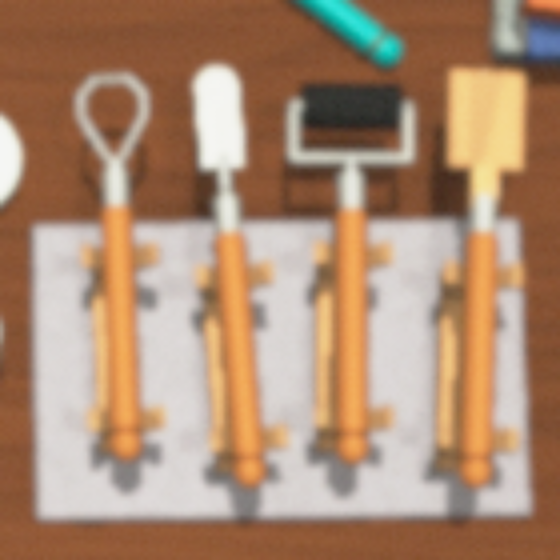

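View pics/s15f.png

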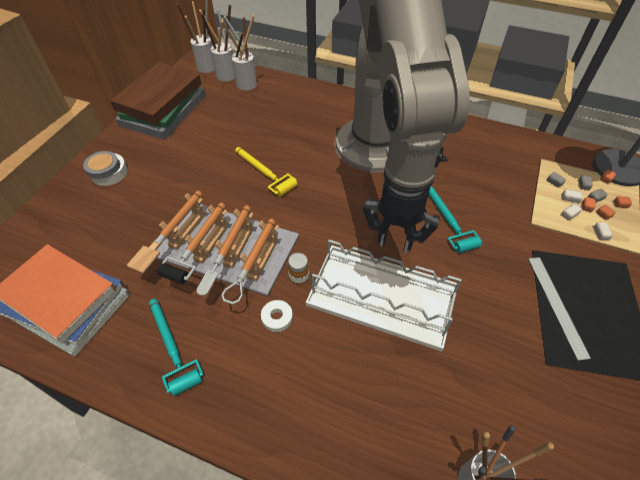

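All four tools lie in order (loop, knife, roller, paddle), each handle down in both saddles. The loop tool sits about 4 mm forward, well within "about centered". The jar at (298,267) and tape at (276,316) haven't moved, and the gripper is clear.

```bash
python3 -c "
from bench import r,imaging
print(r.hand_in())"
```

```text
the job is handed in; nothing more can be done
None
```

All four tools are on the bench rack in their original left-to-right order (loop, knife, roller, paddle), one in each cradle. I handed the job in at about 23 s on the robot's clock.

My last checks, from both cameras:
- **Seating:** every handle lies down in both of its saddles.
- **Centering:** by the top-view measurement, the knife, roller and paddle are within about 1 mm of centre along the cradle. The loop tool sits about 3.6 mm too far forward, and I left it. Sideways, all four are within 1.5 mm.
- **Jar and tape:** both look unmoved. They read within about 2 pixels of their starting positions.
- **Gripper:** it ended well clear and touching nothing. The largest contact force I read during the job was about 12 N, while closing on the paddle.

One disagreement remains. The handles look about 9 mm shorter at the tail end in the images than the stated 160 mm. I therefore measured from the head ends, which matched the stated dimensions. Those positions also rest on a camera calibration good to about 2 mm.

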